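# Crank the body press shut

## Robot

A 7-joint arm with a two-finger parallel gripper is mounted at the origin on the work surface. World frame = base frame: x ahead of the robot, y to its left, z up, the work surface at z = 0. Lengths are in m, angles in rad, forces in N, time in s.
With the tool pointing down it reaches from about 0.4 to 0.875 m from the base axis. Payload 19.3 kg.
Tool frame: the origin (TCP) lies at the very end of the fingers, on their centre line; the grasp point (between the pads) lies 19 mm behind it; z points along the fingers, y is the direction in which the jaws open and shut (so a half turn about z gives the same grasp; the last joint's range is limited). The gripper opens to 85 mm and grips with 20 to 120 N. Pads are 22 mm wide; open, the fingers measure 114 mm over their backs; the gripper's body (76 mm by 85 mm) begins 54 mm behind the grasp point. The pads swing forward as they close: fully open they stand 13 mm farther back than shut.
Start: joints at [-1.203, 0.521, -0.036, 1.599, 0.021, 1.021, -0.113], TCP at [0.265, 0.566, 0.231] pointing down, gripper open.
Joint ranges: [-2.91, 2.91], [-0.3, 2.13], [-1.5, 1.42], [0.17, 2.43], [-1.26, 4.41], [0.16, 1.93], [-2.52, 2.52]. Speed limits (rad/s): [1.89, 1.89, 2.39, 2.39, 3.01, 3.01, 3.01].

## Interface

Orientations are given as [roll, pitch, yaw] about the fixed x, y, z axes, in that order (R = Rz(yaw) Ry(pitch) Rx(roll)).
In Python, from workcell import bot, viewer gives the robot as it stands.
- The arm moves only by the shell command python3 -m creep 'ROWS' [FORCE]. ROWS is JSON, a list of rows, each an object of numbers: "rx", "ry", "rz": the turn, a rotation vector about the tool's x, y, z in degrees; "tx", "ty", "tz": the shift along the tool's x, y, z in mm; "hand": the closure, from -1 (fully open) to 1 (shut), so that 0 is half open. In form: [{"rx": .., "ry": .., "rz": .., "tx": .., "ty": .., "tz": .., "hand": ..}, ...]. A call has 1 to 8 rows; each row is the pose to reach, as a shift and turn from the pose commanded when the call began, along the tool's axes at that moment; what a row does not reach only later rows make up. A row lasts 1/10 s, in which the tool goes at most 50 mm and 8.59 degrees, less where a joint would pass 70% of its speed; a pose out of reach is approached as far as the arm can. A call with a gripper value outside its range is refused whole. The fingers move at their own pace and stop on an object; FORCE is the grip in N (left out, the last holds). Time passes only in rows, so rows that repeat a pose let the fingers close. It gives the time, the measured TCP pose, the force and the opening at its end, in the units of the state.
- bot.observe(): the state, without advancing time (a new reading comes with each control period).
- viewer.grab_frame(name): name is "scene" or "side" or "wrist"; returns a dict with "pixels" (384x512x3 uint8, blue, green, red), "vertical_fov" (degrees; the focal length in pixels is half the picture's height over the tangent of half this angle, whatever the lens; pixels are square), "cx", "cy" (the principal point, pixels), "rvec" (rotation vector, rad) and "tvec" (3), from world to camera coordinates, as OpenCV has them; the wrist camera has in their place "tool_from_camera" (4x4, takes a point from camera to tool coordinates, whose origin is the TCP and whose axes are the flange's). Camera axes: x right, y down, z forward; pixel columns grow to the right and rows downward; lengths in m; the calibration is good to about 2 mm. A picture is of the moment at which its call begins: read the wrist's pose just before it. There is no depth.
- bot.job_done(): hands the job in, once; it reports no verdict.
Trained networks look in a picture, given as the dict that the camera call returned (one of the last four; its "shot" number tells which), for a name from the list of things; names that differ only in an ending like _2 or _b are one class to them, and where a whole thing is asked for, a point or a joint stands for the part that bears it (a point fixed in the world has none). Each returns a list of dicts, best first, with "score" (0 to 1); they miss things now and then, are a little off and sometimes report something else, mostly with a low value. They report only what shows in the picture. A call takes as long as a camera call. They do not tell look-alikes from the thing itself.
- viewer.outline_of(target, picture): "mask" (384x512 bool, what is visible of it) and "bbox" ([left, top, right, bottom] in pixels, round what is visible of it).
The state is a dict: "clock": time; "qpos": joint angles; "qd": joint speeds; "joint_efforts": joint torques, N m; "position": TCP position; "tool_rot": TCP orientation; "force": force on the tool from outside, world axes, zero at the start; "moment": the same for the moment, N m; "grip_width": finger opening in m.
Only numpy, scipy, OpenCV 4.12 (cv2) and the standard library are available. Lean on these libraries where they do the work, as an engineer would, in place of code of your own. Each camera call takes 0.05 s, during which the arm holds its last target.

## Task

Close the body press on the guitar body: squeeze the two tabs of the clip-on cover to free it, lift it off the sloping shaft end and stand it upright in the empty wooden tray. Then push the loose crank fully onto the square shaft end and wind it clockwise until the jaw is tight against the guitar body. Leave the crank on the shaft, and do not shift the other things on the bench.

Things in the scene. Friction and masses are not known exactly. Their poses are not given: they have to be found in the camera images.
- nose: Sloping steel flange (50 x 40 x 8 mm) on the neck of the press's grey gearbox. Origin: centre of its upper face, 140 mm above the bench. z is the drive shaft's axis: out of the flange, up, leaning 28 deg from vertical towards the robot's side. y is level; x points away from the robot and up. The gearbox (90 mm wide) is 95 mm tall; jaw and guitar body behind it, towards +x, under 85 mm near by.
- shaft_tip (a point): Tip of the square steel shaft end, 18 x 18 mm, that stands 38 mm out of the flange along the nose's z (its last 5 mm taper to 11 mm); under the cover at first. Same z axis as the nose; the flat faces are parallel to this point's x and y.
- shaft (a joint): Turn of the shaft in rad, 0 to 13; grows when turned clockwise as seen looking down onto the shaft's end (about the nose's minus z). At 0 its flat faces are parallel to the nose's x and y. Stiff (0.15 N m friction, 2 to 3 N at the crank's handle), stays where it is left; hard stop at 13, jaw tight.
- jaw (a joint): Travel of the press's wooden jaw (110 mm wide, cork-faced) towards the guitar body, in m: 0.002 m per rad of shaft, moved only by the shaft. 0.026 is tight against the body, no gap left.
- cover_grip (a point): Black plastic clip-on cover (cap 44 x 34 mm, 60 g) over the shaft end. Point: on its axis, midway between its finger tabs, 36 mm above the flange face when clipped on, 10 mm below the cover's top. z: out through its top; y: across the tabs. It lifts off along z only, with both tabs squeezed. Off, it stands upright on its skirt, 50 mm below this point.
- tab_pad (a point): Outer face of the +y tab's finger pad; its twin mirrors it at -y. Pads 20 wide (x), 18 tall, 62 mm apart over both (66 at their upper edges), centred at cover_grip's height. Spring levers pivoting 22 mm lower: squeezed together there (6 N each, to 51 mm over both, where they stop solid) they unhook from the flange, and the cover can be carried by them.
- tray: Fixed shallow wooden tray, 150 x 160 x 22 mm (x, y, height), walls and floor 6 mm, empty. Origin: centre of its underside, on the bench.
- crank_hub (a point): Removable crank (steel, wooden handle, 0.3 kg), at first lying flat on the bench, handle up. Point: on the axis of its square hub (32 x 32 mm, 50 mm tall), 32 mm above the flat underside. z: along the hub away from the socket; x: along the arm to the handle. The arm (20 wide, 10 mm thick, flush with the underside) carries the handle 70 mm from the hub's axis.
- crank_mouth (a point): Centre of the mouth of the crank's square socket (20 x 20 mm, 34 mm deep, sides parallel to the crank's x and y) in its underside; axes as crank_hub. Fully seated, the shaft's tip touches the socket's bottom and this point is 4 mm above the flange face, on the shaft's axis.
- crank_handle (a point): Middle of the crank's wooden handle: round, 24 mm thick, 58 mm long (14 to 72 mm above the crank's underside; this point at 50 mm), parallel to the hub. It spins freely on its pin, so it can be held fast while it is led round.
- glue: White glue bottle, 64 mm thick, 170 mm tall; a bystander. Origin: centre of its underside.
- tin: Grey round tin, 84 mm thick, 110 mm tall; a bystander. Origin: centre of its underside.
- caul: Cork-topped clamping block, 50 x 130 x 39 mm (x, y, height), lying flat; a bystander. Origin: centre of its underside.
- cam_clamp: Small bar clamp lying flat, a steel bar 170 mm long (along y) with two wooden jaws 38 mm tall towards x; a bystander. Origin: middle of the bar's underside.
There are look-alikes about, which are no part of the job. Of the things shaped like the part that bears cover_grip, the black one is meant.

How it is judged:
On the way, in this order (a step that is already met when the one before it is completed fails the run):
1. the cover is off the shaft and stands upright in the tray, let go (x of cover_grip in the frame of tray between -0.055 and 0.055 m and y of cover_grip in the frame of tray between -0.06 and 0.06 m and z of cover_grip in the frame of tray below 0.066 m and angle between cover_grip's own z axis and vertical below 0.2 rad and contact force between the fingers and cover below 0.3 N), for 0.2 s.
2. the crank is fully on the square shaft end while the jaw is still open (distance between crank_mouth and nose below 0.009 m and angle between the z axis of crank_mouth and the z axis of nose, either way round below 0.15 rad and value of joint jaw below 0.01 m), for 0.2 s.
At the end, for the whole second after the job is handed in: Jaw tight on the body (jaw above 0.0248 m); crank still fully on the shaft (mouth within 9 mm of the flange centre, axes within 0.15 rad); cover upright (0.2 rad) in the tray, its grip point within 55 mm in x, 60 mm in y of the tray centre; crank and cover let go, at rest (all of step 1 and value of joint jaw above 0.0248 m and distance between crank_mouth and nose below 0.009 m and angle between the z axis of crank_mouth and the z axis of nose, either way round below 0.15 rad and linear speed of each of crank, cover below 0.02 m/s and contact force between the fingers and crank below 0.3 N); the robot touches nothing.
It fails at once if the glue bottle is shifted or knocked (moved more than 30 mm) (distance of glue from where it was at the start of the episode above 0.03 m).
It fails at once if the tin is shifted or knocked (moved more than 30 mm) (distance of tin from where it was at the start of the episode above 0.03 m).
It fails at once if the block is shifted or knocked (moved more than 30 mm) (distance of caul from where it was at the start of the episode above 0.03 m).
It fails at once if the bar clamp is shifted or knocked (moved more than 30 mm) (distance of cam_clamp from where it was at the start of the episode above 0.03 m).
It also fails if it takes over 72 s, if anything falls off the work surface, if the arm or the gripper's body presses on something with over 40 N, if the wrist force passes 120 N, or if a joint passes its speed limit or range.

## Working session

There is one attempt and no reset: what is moved stays moved. The work goes in short steps, Python scripts to look and compute and a shell command to move; the robot and the scene stay as the last step left them, time stands still between calls to the robot, and variables do not carry over. Pictures are saved under pics/ and viewed, and the job is handed in when it is done.

```bash
ls -la; mkdir -p pics; cat > h.py <<'E'
import numpy as np, cv2
from scipy.spatial.transform import Rotation as R
from workcell import bot, viewer
def K(p):
    f=384/2/np.tan(np.radians(p["vertical_fov"])/2)
    return np.array([[f,0,p["cx"]],[0,f,p["cy"]],[0,0,1]])
def toolT(s):
    T=np.eye(4);T[:3,:3]=R.from_euler('xyz',s["tool_rot"]).as_matrix();T[:3,3]=s["position"];return T
def grab(n):
    s=bot.observe();p=viewer.grab_frame(n)
    if "rvec" in p:
        E=np.eye(4);E[:3,:3]=R.from_rotvec(np.ravel(p["rvec"])).as_matrix();E[:3,3]=np.ravel(p["tvec"])
    else: E=np.linalg.inv(toolT(s)@np.array(p["tool_from_camera"]))
    return p,E
def proj(p,E,X):
    X=np.atleast_2d(X);c=X@E[:3,:3].T+E[:3,3];u=c@K(p).T;return u[:,:2]/u[:,2:]
def ray(p,E,uv):
    d=np.linalg.inv(K(p))@np.array([uv[0],uv[1],1.]);Rw=E[:3,:3].T
    return -Rw@E[:3,3],Rw@(d/np.linalg.norm(d))
def atz(p,E,uv,z):
    o,d=ray(p,E,uv);return o+d*(z-o[2])/d[2]
def tri(obs):
    A=np.zeros((3,3));b=np.zeros(3)
    for p,E,uv in obs:
        o,d=ray(p,E,uv);M=np.eye(3)-np.outer(d,d);A+=M;b+=M@o
    X=np.linalg.solve(A,b);return X,[np.round(proj(p,E,X)[0]-uv,1) for p,E,uv in obs]
E
python3 - <<'E'
from h import *
s=bot.observe();print(s)
names=["nose","shaft_tip","cover_grip","tab_pad","tray","crank_hub","crank_handle","glue","tin","caul","cam_clamp"]
for n in ["scene","side","wrist"]:
    p,E=grab(n);cv2.imwrite(f"pics/{n}0.png",p["pixels"]);print(n,p["vertical_fov"],p["cx"],p["cy"],np.round(np.linalg.inv(E),3).tolist())
    for t in names:
        for o in viewer.outline_of(t,p):
            print(' ',t,round(o["score"],2),np.round(o["bbox"],0).tolist())
E
```

```text
total 12
drwxr-xr-x  3 agent agent 4096 Dec  6 16:23 .
drwxr-xr-x 23 root  root  4096 Dec  6 16:23 ..
drwxr-xr-x  2 agent agent 4096 Dec  6 16:23 pics
{'clock': 0.0, 'qpos': array([-1.2032033 ,  0.52205155, -0.03630877,  1.59999069,  0.02121381,
        1.02107705, -0.11281317]), 'qd': array([ 0.00052719,  0.00056559, -0.0004515 , -0.00019111, -0.00085828,
       -0.00043611, -0.00140233]), 'joint_efforts': array([-1.68447018e-04, -9.27097464e+01,  1.98014729e+00, -3.69941103e+01,
        1.80294999e-02,  8.02447874e-03, -4.51837445e-05]), 'position': array([0.26487104, 0.56573888, 0.23070875]), 'tool_rot': array([-3.14045580e+00,  1.01278055e-04,  2.70376730e+00]), 'force': array([-0.6897628 ,  0.22880554, -0.12003795]), 'moment': array([-0.05214566,  0.02758242,  0.01950598]), 'grip_width': 0.08538004296873312}
scene 51.02720563336938 261.02444459268776 194.72365029951985 [[-0.757, 0.552, -0.35, 0.908], [0.653, 0.65, -0.387, 0.492], [0.014, -0.522, -0.853, 1.184], [0.0, 0.0, 0.0, 1.0]]
  nose 0.59 [209.0, 201.0, 223.0, 215.0]
  shaft_tip 0.19 [210.0, 177.0, 232.0, 206.0]
  cover_gr
[... 1181 characters left out ...]
21.0]
  cover_grip 0.5 [283.0, 189.0, 300.0, 211.0]
  tab_pad 0.56 [248.0, 211.0, 254.0, 218.0]
  tray 0.6 [262.0, 268.0, 329.0, 324.0]
  tray 0.38 [305.0, 197.0, 326.0, 226.0]
  crank_hub 0.69 [218.0, 172.0, 236.0, 192.0]
  crank_handle 0.59 [228.0, 178.0, 236.0, 188.0]
  glue 0.77 [358.0, 251.0, 386.0, 300.0]
  tin 0.6 [250.0, 132.0, 272.0, 165.0]
  caul 0.71 [162.0, 173.0, 184.0, 198.0]
  cam_clamp 0.81 [230.0, 219.0, 254.0, 250.0]
wrist 65.61231773137959 252.1959018508268 195.39326064441377 [[0.424, 0.862, 0.277, 0.195], [0.906, -0.404, -0.13, 0.599], [-0.001, 0.306, -0.952, 0.372], [0.0, 0.0, 0.0, 1.0]]
  crank_hub 0.74 [156.0, 328.0, 185.0, 361.0]
  caul 0.6 [46.0, 178.0, 157.0, 268.0]
```

```bash
python3 - <<'E'
import cv2
for n,b in [("scene0",(110,110,430,384)),("side0",(150,120,400,330))]:
    im=cv2.imread(f"pics/{n}.png")[b[1]:b[3],b[0]:b[2]]
    s=min(800/im.shape[1],600/im.shape[0]); cv2.imwrite(f"pics/{n}_c.png",cv2.resize(im,None,fx=s,fy=s,interpolation=cv2.INTER_CUBIC)); print(s)
E
```

```text
2.18978102189781
2.857142857142857
```

View pics/scene0.png

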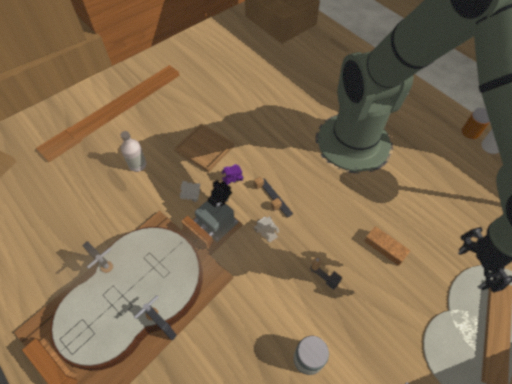

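View pics/wrist0.png

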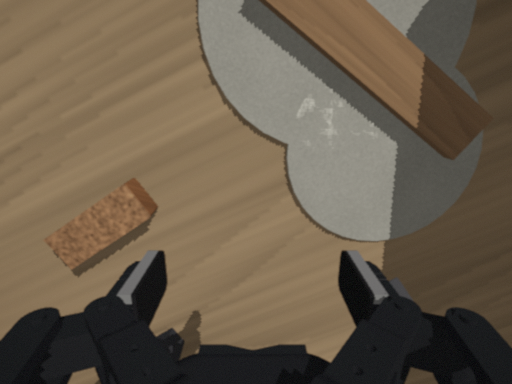

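```bash
ls pics
```

```text
scene0.png
scene0_c.png
side0.png
side0_c.png
wrist0.png
```

View pics/scene0_c.png

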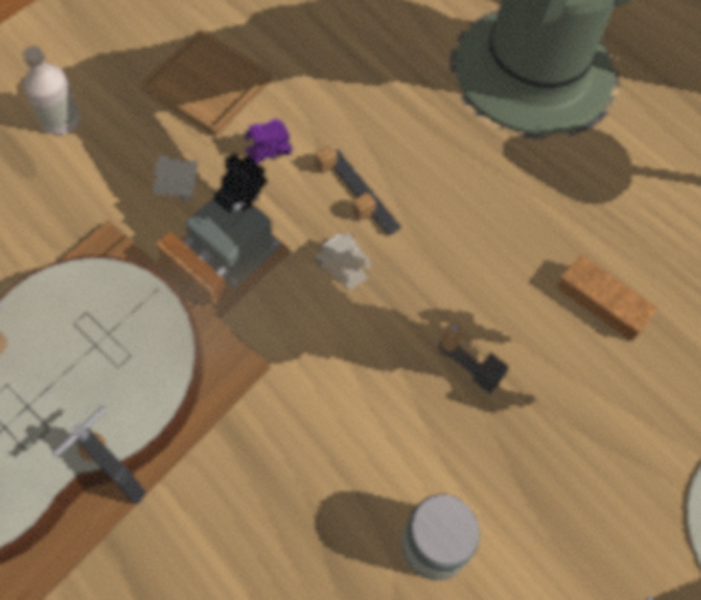

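View pics/side0_c.png

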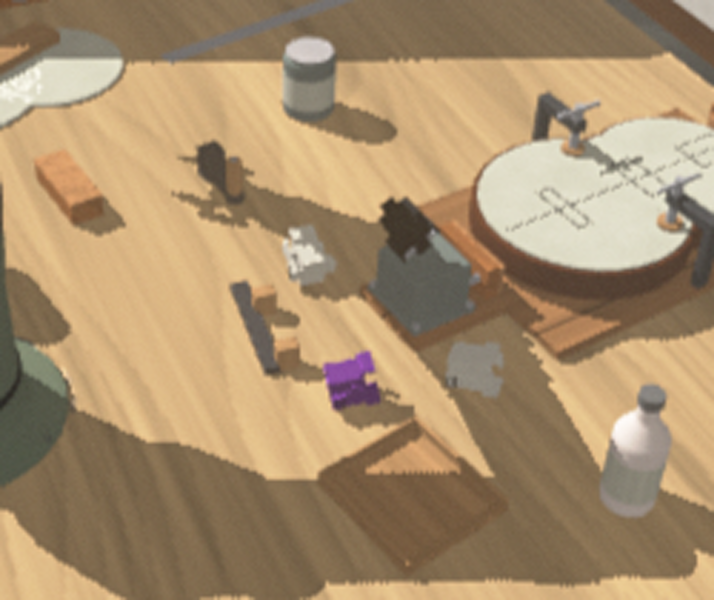

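Four things look like the cover, by scene pixel: black on the press (221,192), purple (233,175), white (267,230) and grey (190,190). I choose the black one, which sits on the gearbox; the side view shows it at (257,210). The crank lies at scene (327,275), with its hub at about (333,280) and its handle at (317,265).

```bash
python3 - <<'E'
from h import *
a=grab("scene");b=grab("side")
def t(n,u,v):
    X,r=tri([(*a,np.array(u,float)),(*b,np.array(v,float))]);print(n,np.round(X,3),r)
def cs(c,bx): return (np.array(c)/1)
S=lambda x,y:(110+x/2.1898,110+y/2.1898)
D=lambda x,y:(150+x/2.857,120+y/2.857)
t("cover",S(240,183),D(409,228))
t("hub top",S(491,368),D(210,155))
t("handle",S(453,337),D(234,170))
t("tin top",S(446,527),D(309,52))
t("glue top",S(35,55),D(652,395))
t("tray c",S(209,82),D(412,497))
t("trayL",S(146,84),D(505,500));t("trayR",S(270,82),D(320,475));t("trayT",S(200,32),D(408,568));t("trayB",S(212,132),D(416,422))
t("purple",S(268,140),D(352,380));t("white",S(343,261),D(307,256));t("grey",S(175,178),D(475,368))
t("clamp",S(366,190),D(255,325));t("caul",S(610,292),D(70,180))
im=a[0]["pixels"][150:250,170:290];cv2.imwrite("pics/cropc.png",cv2.resize(im,None,fx=6,fy=6,interpolation=cv2.INTER_CUBIC))
E
```

```text
cover [ 0.578 -0.062  0.15 ] [array([-0.8,  0.1]), array([-0.7, -0.1])]
hub top [0.461 0.331 0.034] [array([-0.3,  0.1]), array([-0.2, -0.1])]
handle [0.473 0.268 0.046] [array([-0.5,  0.1]), array([-0.4, -0.1])]
tin top [0.669 0.44  0.103] [array([-1. ,  0.2]), array([-0.6, -0.1])]
glue top [ 0.677 -0.431  0.162] [array([-1., -0.]), array([-1. ,  0.1])]
tray c [ 0.448 -0.336  0.   ] [array([-0.9,  0.1]), array([-1.1, -0.1])]
trayL [ 0.536 -0.392  0.014] [array([-1.1,  0.1]), array([-1.2, -0. ])]
trayR [ 0.367 -0.267  0.001] [array([-0.1,  0. ]), array([-0.1, -0. ])]
trayT [ 0.396 -0.428  0.009] [array([-0.5,  0.1]), array([-0.6, -0.1])]
trayB [ 0.505 -0.244  0.008] [array([-0.,  0.]), array([-0., -0.])]
purple [ 0.455 -0.164  0.026] [array([-0.7,  0.1]), array([-0.7, -0.1])]
white [0.503 0.075 0.023] [array([-0.3,  0.1]), array([-0.3, -0. ])]
grey [ 0.607 -0.203  0.022] [array([-0.4,  0. ]), array([-0.4, -0. ])]
clamp [ 0.39  -0.004  0.004] [array([-1.2,  0.3]), array([-1.1, -0.2])]
caul [0.25  0.362 0.031] [array([-1.5,  0.5]), array([-1.1, -0.5])]
```

View pics/cropc.png

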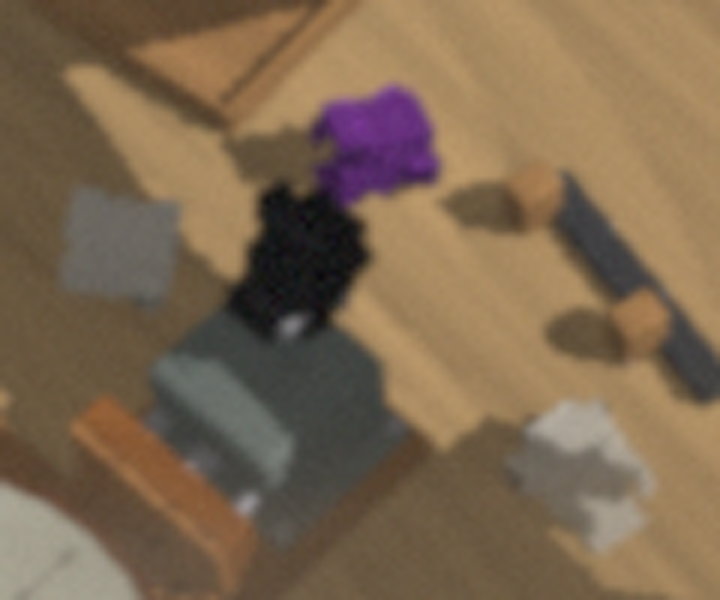

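```bash
cat >> h.py <<'E'
def rows(Rg,pg,s=None):
    s=s or bot.observe();T=toolT(s)
    d=T[:3,:3].T@(np.array(pg)-T[:3,3])*1000;rv=np.degrees(R.from_matrix(T[:3,:3].T@Rg).as_rotvec())
    print("t",np.round(d,1),"r",np.round(rv,2),"clock",s["clock"]);return d,rv
def nose(psi,tilt=28):
    t=np.radians(tilt);c,s_=np.cos(psi),np.sin(psi)
    z=np.array([-np.sin(t)*c,-np.sin(t)*s_,np.cos(t)]);y=np.array([-s_,c,0]);return np.stack([np.cross(y,z),y,z],1)
def show(n,p,b,s):
    im=p["pixels"][b[1]:b[3],b[0]:b[2]];cv2.imwrite(f"pics/{n}.png",cv2.resize(im,None,fx=s,fy=s,interpolation=cv2.INTER_CUBIC))
E
python3 - <<'E'
from h import *
a=grab("scene");b=grab("side")
S=lambda x,y:(170+x/6,150+y/6)
for z in (.06,.085): 
  u,v=atz(*a,S(92,408),z),atz(*a,S(250,555),z);print(u,v,np.degrees(np.arctan2(*(v-u)[1::-1])))
for z in (.095,):
  u,v=atz(*a,S(190,362),z),atz(*a,S(290,440),z);print(u,v,np.degrees(np.arctan2(*(v-u)[1::-1])))
show("side_c",b[0],(220,180,340,280),6.5)
E
```

```text
[ 0.68468949 -0.107625    0.06      ] [0.67266839 0.01361841 0.06      ] 95.66228517874545
[ 0.68964448 -0.09429268  0.085     ] [0.67789065 0.02425505 0.085     ] 95.66228517874544
[ 0.63769934 -0.07833905  0.095     ] [ 0.62611562 -0.00916274  0.095     ] 99.50610709931843
```

View pics/side_c.png

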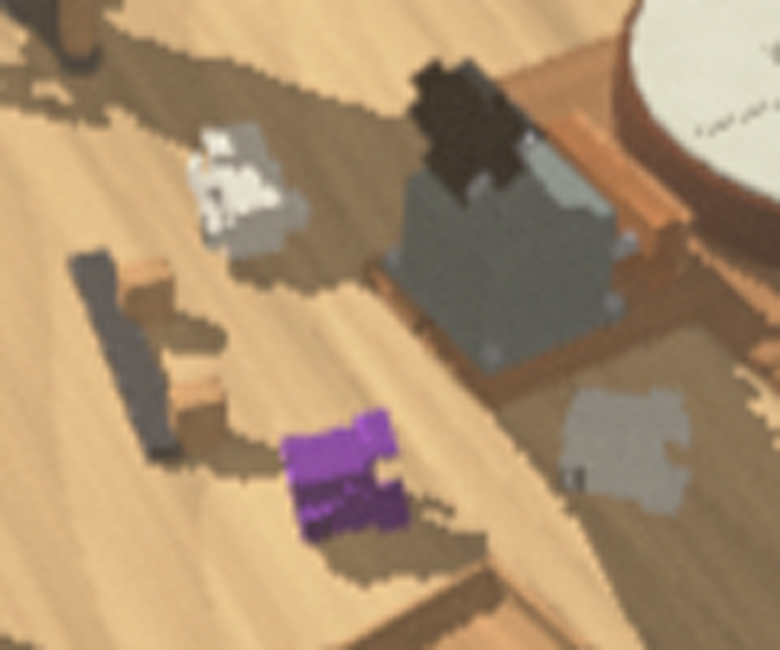

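```bash
python3 - <<'E'
from h import *
N=nose(np.radians(6));Rt=np.stack([N[:,0],-N[:,1],-N[:,2]],1)
rows(Rt,np.array([.575,-.06,.17])+.15*N[:,2]); rows(-Rt*np.array([1,1,-1]),np.array([.575,-.06,.17])+.15*N[:,2])
E
```

```text
t [-485.9 -471.9  -71.1] r [-36.17  10.06 145.08] clock 2.0
t [-485.9 -471.9  -71.1] r [ -7.59 -27.3  -30.46] clock 2.0
```

```bash
python3 -m creep '[{"tx":-35,"ty":-34,"tz":-30,"rx":-2,"ry":0.5,"rz":8},{"tx":-70,"ty":-67,"tz":-60,"rx":-4,"ry":1,"rz":16},{"tx":-104,"ty":-101,"tz":-71,"rx":-6,"ry":1.5,"rz":24},{"tx":-140,"ty":-135,"tz":-71,"rx":-8,"ry":2,"rz":32},{"tx":-175,"ty":-168,"tz":-71,"rx":-10,"ry":2.5,"rz":40},{"tx":-210,"ty":-202,"tz":-71,"rx":-12,"ry":3,"rz":48},{"tx":-245,"ty":-236,"tz":-71,"rx":-13,"ry":4,"rz":56},{"tx":-280,"ty":-270,"tz":-71,"rx":-15,"ry":4.5,"rz":64}]' && python3 - <<'E'
from h import *
N=nose(np.radians(6));Rt=np.stack([N[:,0],-N[:,1],-N[:,2]],1)
rows(Rt,np.array([.575,-.06,.17])+.15*N[:,2]);print(bot.observe()["qpos"])
E
```

```text
schema error: expected keys rx, ry, rz, tx, ty, tz, hand
```

```bash
python3 -m creep '[{"tx":-35,"ty":-34,"tz":-30,"rx":-2,"ry":0.5,"rz":8,"hand":-1},{"tx":-70,"ty":-67,"tz":-60,"rx":-4,"ry":1,"rz":16,"hand":-1},{"tx":-104,"ty":-101,"tz":-71,"rx":-6,"ry":1.5,"rz":24,"hand":-1},{"tx":-140,"ty":-135,"tz":-71,"rx":-8,"ry":2,"rz":32,"hand":-1},{"tx":-175,"ty":-168,"tz":-71,"rx":-10,"ry":2.5,"rz":40,"hand":-1},{"tx":-210,"ty":-202,"tz":-71,"rx":-12,"ry":3,"rz":48,"hand":-1},{"tx":-245,"ty":-236,"tz":-71,"rx":-13,"ry":4,"rz":56,"hand":-1},{"tx":-280,"ty":-270,"tz":-71,"rx":-15,"ry":4.5,"rz":64,"hand":-1}]' && python3 - <<'E'
from h import *
N=nose(np.radians(6));Rt=np.stack([N[:,0],-N[:,1],-N[:,2]],1)
rows(Rt,np.array([.575,-.06,.17])+.15*N[:,2]);print(bot.observe()["qpos"])
E
```

```text
clock: 2.8
position: [0.4024, 0.2067, 0.3027]
tool_rot: [2.968, -0.197, 1.591]
force: [1.6, 0.7, 0.4]
grip_width: 0.0852
t [-270.8  104.7  -36.1] r [-20.5    6.47  80.81] clock 2.8
[-0.85293092  0.02522329  0.31451938  2.12704959 -0.13195101  0.74623852
 -0.45013334]
```

```bash
python3 -m creep '[{"tx":-34,"ty":13,"tz":-5,"rx":-2,"ry":1,"rz":8,"hand":-1},{"tx":-68,"ty":26,"tz":-9,"rx":-4,"ry":1,"rz":16,"hand":-1},{"tx":-102,"ty":39,"tz":-14,"rx":-6,"ry":2,"rz":24,"hand":-1},{"tx":-135,"ty":52,"tz":-18,"rx":-8,"ry":2.5,"rz":32,"hand":-1},{"tx":-169,"ty":65,"tz":-22,"rx":-10,"ry":3,"rz":40,"hand":-1},{"tx":-203,"ty":78,"tz":-27,"rx":-12,"ry":4,"rz":48,"hand":-1},{"tx":-237,"ty":91,"tz":-32,"rx":-14,"ry":4.5,"rz":56,"hand":-1},{"tx":-271,"ty":105,"tz":-36,"rx":-16,"ry":5,"rz":64,"hand":-1}]' && python3 - <<'E'
from h import *
N=nose(np.radians(6));Rt=np.stack([N[:,0],-N[:,1],-N[:,2]],1)
rows(Rt,np.array([.575,-.06,.17])+.15*N[:,2]);print(bot.observe()["qpos"])
E
```

```text
clock: 3.6
position: [0.5066, -0.0667, 0.3029]
tool_rot: [3.068, -0.45, 0.433]
force: [-0.7, 0.8, 0.5]
grip_width: 0.0853
t [-1.8 -0.  -0.4] r [-4.33  1.55 16.84] clock 3.6
[-0.49712174  0.07312079  0.6651247   2.15904317 -0.44677668  0.54681424
 -0.6577056 ]
```

```bash
python3 -m creep '[{"tx":-1,"ty":0,"tz":0,"rx":-2,"ry":0.8,"rz":8,"hand":-1},{"tx":-1.8,"ty":0,"tz":0,"rx":-4.3,"ry":1.5,"rz":16,"hand":-1},{"tx":-1.8,"ty":0,"tz":0,"rx":-4.3,"ry":1.5,"rz":16.8,"hand":-1},{"tx":-1.8,"ty":0,"tz":0,"rx":-4.3,"ry":1.5,"rz":16.8,"hand":-1}]' && python3 - <<'E'
from h import *
N=nose(np.radians(6));Rt=np.stack([N[:,0],-N[:,1],-N[:,2]],1)
rows(Rt,np.array([.575,-.06,.17])+.15*N[:,2]);print(bot.observe()["qpos"])
p,E=grab("wrist");cv2.imwrite("pics/w1.png",p["pixels"])
print(proj(p,E,[.575,-.06,.17]))
E
```

```text
clock: 4.0
position: [0.5048, -0.0652, 0.3018]
tool_rot: [3.14, -0.487, 0.112]
force: [-0.2, -0.3, 0.5]
grip_width: 0.0853
t [ 0.3  2.1 -0.6] r [-0.13  0.12  0.38] clock 4.0
[-0.59984594  0.03277224  0.6942364   2.20858446 -0.26721883  0.4425877
 -1.15497078]
[[254.56724681 180.66424255]]
```

View pics/w1.png

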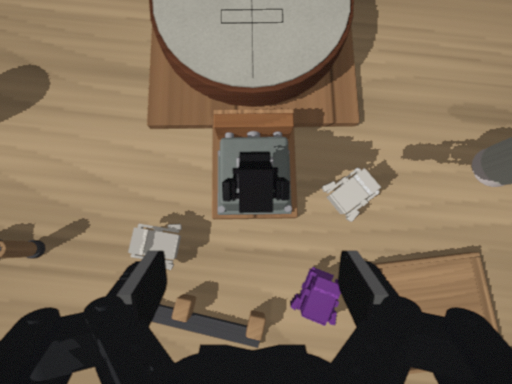

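```bash
python3 - <<'E'
import cv2
im=cv2.imread("pics/w1.png")[95:225,190:320];cv2.imwrite("pics/w1c.png",cv2.resize(im,None,fx=4.6,fy=4.6,interpolation=cv2.INTER_CUBIC))
E
```

```text
(no output)
```

View pics/w1c.png

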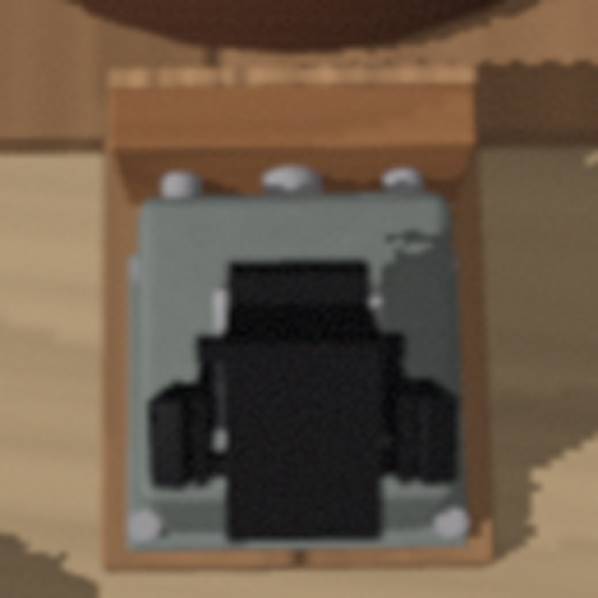

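```bash
python3 -m creep '[{"tx":0,"ty":32,"tz":20,"rx":0,"ry":0,"rz":0.4,"hand":-1},{"tx":0,"ty":62,"tz":40,"rx":0,"ry":0,"rz":0.4,"hand":-1},{"tx":0,"ty":62,"tz":40,"rx":0,"ry":0,"rz":0.4,"hand":-1},{"tx":0,"ty":62,"tz":40,"rx":0,"ry":0,"rz":0.4,"hand":-1}]' && python3 - <<'E'
from h import *
p,E=grab("wrist");cv2.imwrite("pics/w2.png",p["pixels"]);np.save("w2.npy",E)
u=proj(p,E,[.575,-.06,.17])[0].astype(int);print(u)
b=(u[0]-75,u[1]-75,u[0]+75,u[1]+75);print(b);show("w2c",p,b,4)
E
```

```text
clock: 4.45
position: [0.5304, -0.1279, 0.2652]
tool_rot: [-3.142, -0.485, 0.103]
force: [0.3, 0.5, -0.0]
grip_width: 0.0854
[180 192]
(np.int64(105), np.int64(117), np.int64(255), np.int64(267))
```

View pics/w2c.png

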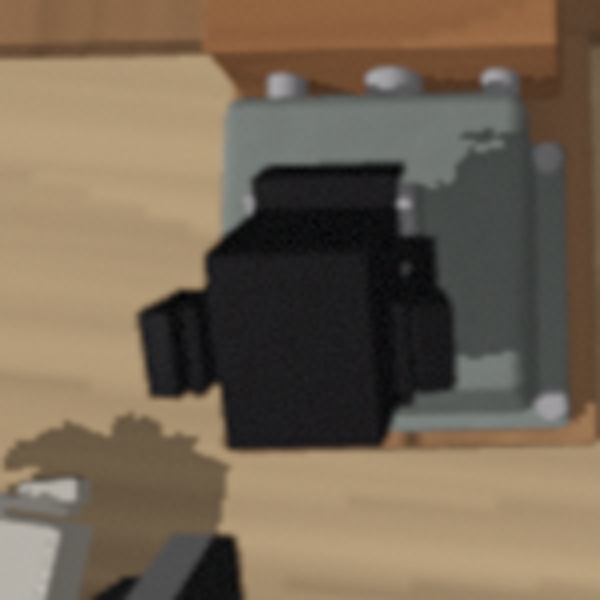

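```bash
cat > fit.py <<'E'
from h import *
from scipy.optimize import least_squares
def run():
    s=bot.observe();p,E2=grab("wrist")
    tfc=np.array(p["tool_from_camera"])
    E1=np.linalg.inv(toolT(dict(position=[0.5048,-0.0652,0.3018],tool_rot=[3.14,-.487,.112]))@tfc)
    P1=np.array([(228,338),(383,338),(383,540),(228,540),(150,395),(152,487),(457,395),(457,487)])/4.6+[190,95]
    P2=np.array([(207,253),(367,252),(385,443),(228,443),(140,312),(155,397),(440,290),(455,385)])/4.+[105,117]
    # image left = -tool y = nose +y
    M=np.array([(22,17,10),(22,-17,10),(-22,-17,10),(-22,17,10),(10,33,9),(-10,33,9),(10,-33,9),(-10,-33,9)])/1000.
    W=np.array([1,1,1,1,.4,.4,.4,.4])[:,None]
    def f(v):
        X=M@nose(v[3],v[4]).T+v[:3]
        return np.concatenate([((proj(p,E1,X)-P1)*W).ravel(),((proj(p,E2,X)-P2)*W).ravel()])
    r=least_squares(f,[.575,-.06,.17,.1,28]);print(np.round(r.x,4),np.degrees(r.x[3]));print(np.round(r.fun.reshape(-1,2),1).tolist())
    g=least_squares(lambda v:f(np.r_[v,28]),[.575,-.06,.17,.1]);print(np.round(g.x,4),np.degrees(g.x[3]),"nose",g.x[:3]-.036*nose(g.x[3])[:,2])
run()
E
python3 fit.py
```

```text
[ 0.5677 -0.0619  0.1716  0.118  30.422 ] 6.7635759945975185
[[-1.9, 0.6], [0.6, 0.4], [-0.3, -0.6], [-0.9, -0.3], [-0.5, 0.1], [-0.4, -0.1], [0.3, -0.1], [0.0, -0.3], [-0.6, -0.5], [1.3, -0.8], [0.7, 0.2], [0.5, 0.8], [-0.4, -0.6], [-0.6, -0.2], [1.5, 1.2], [0.5, 0.5]]
[ 0.5675 -0.0618  0.1707  0.121 ] 6.93130034396287 nose [ 0.58429233 -0.0597439   0.13891734]
```

```bash
cat >> h.py <<'E'
PSI=np.radians(6.7);N=nose(PSI);RT=np.stack([N[:,0],-N[:,1],-N[:,2]],1);CG=np.array([.5676,-.0619,.1711])
E
python3 - <<'E'
from h import *
rows(RT,CG+.05*N[:,2]);rows(RT,CG-.019*N[:,2])
E
```

```text
t [ -5.7 -59.3  54.7] r [ 0.26  0.19 -0.64] clock 4.55
t [ -5.5 -59.6 123.7] r [ 0.26  0.19 -0.64] clock 4.55
```

```bash
python3 -m creep '[{"tx":-3,"ty":-30,"tz":25,"rx":0.3,"ry":0.2,"rz":-0.6,"hand":-1},{"tx":-5.6,"ty":-59.5,"tz":54.7,"rx":0.3,"ry":0.2,"rz":-0.6,"hand":-1},{"tx":-5.6,"ty":-59.5,"tz":54.7,"rx":0.3,"ry":0.2,"rz":-0.6,"hand":-1},{"tx":-5.6,"ty":-59.5,"tz":54.7,"rx":0.3,"ry":0.2,"rz":-0.6,"hand":-1}]' 40 && python3 - <<'E'
from h import *
p,E=grab("wrist");print(proj(p,E,[CG,CG+N@[.022,.017,.01],CG+N@[-.022,-.017,.01],CG+N@[0,.033,.009],CG+N@[0,-.033,.009]]).round(1).tolist());show("w3",p,(100,100,400,384),2)
rows(RT,CG-.019*N[:,2])
E
```

```text
clock: 4.95
position: [0.5446, -0.0626, 0.2157]
tool_rot: [-3.14, -0.49, 0.119]
force: [0.3, -1.1, -0.2]
grip_width: 0.0852
[[255.3, 219.6], [228.9, 193.4], [280.2, 255.1], [205.6, 224.6], [305.2, 224.9]]
t [-1.1  1.2 69.6] r [-0.1  -0.11  0.04] clock 5.0
```

View pics/w3.png

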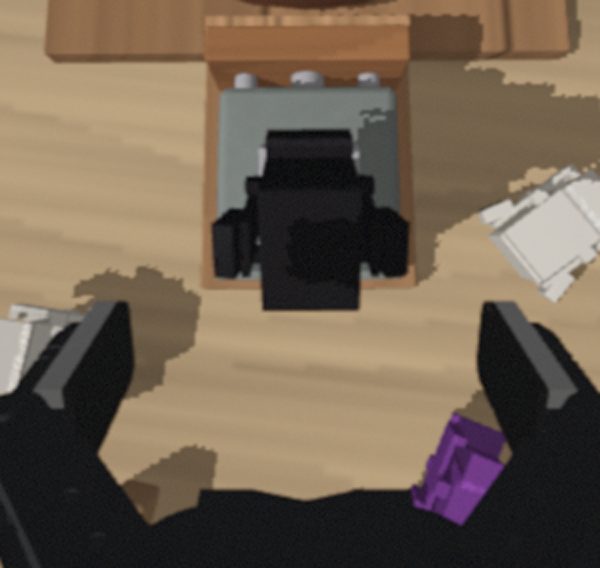

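```bash
python3 -m creep '[{"tx":-1,"ty":1,"tz":20,"rx":-0.1,"ry":-0.1,"rz":0,"hand":-1},{"tx":-1,"ty":1.2,"tz":40,"rx":-0.1,"ry":-0.1,"rz":0,"hand":-1},{"tx":-1,"ty":1.2,"tz":56,"rx":-0.1,"ry":-0.1,"rz":0,"hand":-1},{"tx":-1,"ty":1.2,"tz":69.5,"rx":-0.1,"ry":-0.1,"rz":0,"hand":-1},{"tx":-1,"ty":1.2,"tz":69.5,"rx":-0.1,"ry":-0.1,"rz":0,"hand":-1},{"tx":-1,"ty":1.2,"tz":69.5,"rx":-0.1,"ry":-0.1,"rz":0,"hand":-1}]' 40 && python3 - <<'E'
from h import *
p,E=grab("wrist");show("w4",p,(100,100,400,384),2)
rows(RT,CG-.019*N[:,2])
E
```

```text
clock: 5.6
position: [0.5771, -0.0622, 0.1562]
tool_rot: [-3.141, -0.487, 0.114]
force: [0.3, -0.5, -0.3]
grip_width: 0.0854
t [-1.4 -1.2  1.5] r [ 0.04  0.08 -0.13] clock 5.65
```

View pics/w4.png

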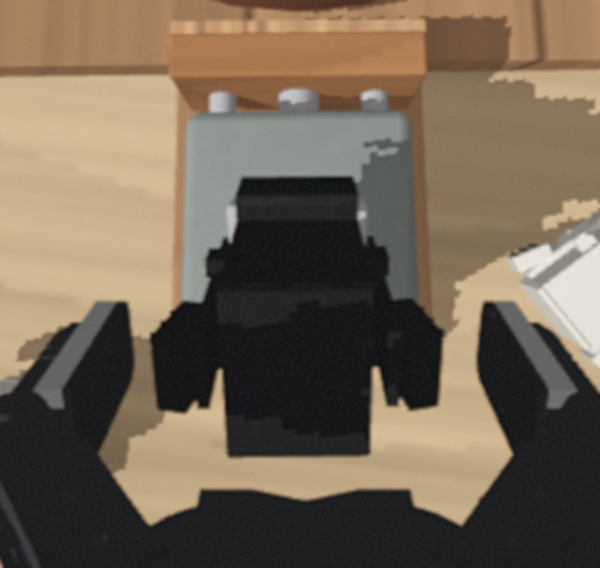

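```bash
python3 -m creep '[{"tx":-1.2,"ty":-2,"tz":1.5,"rx":0,"ry":0,"rz":-0.1,"hand":-1},{"tx":-1.2,"ty":-2,"tz":1.5,"rx":0,"ry":0,"rz":-0.1,"hand":1},{"tx":-1.2,"ty":-2,"tz":1.5,"rx":0,"ry":0,"rz":-0.1,"hand":1},{"tx":-1.2,"ty":-2,"tz":1.5,"rx":0,"ry":0,"rz":-0.1,"hand":1},{"tx":-1.2,"ty":-2,"tz":1.5,"rx":0,"ry":0,"rz":-0.1,"hand":1},{"tx":-1.2,"ty":-2,"tz":1.5,"rx":0,"ry":0,"rz":-0.1,"hand":1},{"tx":-1.2,"ty":-2,"tz":1.5,"rx":0,"ry":0,"rz":-0.1,"hand":1},{"tx":-1.2,"ty":-2,"tz":1.5,"rx":0,"ry":0,"rz":-0.1,"hand":1}]' 40 && python3 - <<'E'
from h import *
p,E=grab("wrist");show("w5",p,(100,100,400,384),2)
rows(RT,CG-.019*N[:,2])
E
```

```text
clock: 6.45
position: [0.5768, -0.0597, 0.155]
tool_rot: [-3.141, -0.485, 0.118]
force: [-10.3, 0.1, 16.6]
grip_width: 0.0496
t [-0.7  1.1  0.4] r [-0.06  0.23  0.07] clock 6.5
```

View pics/w5.png

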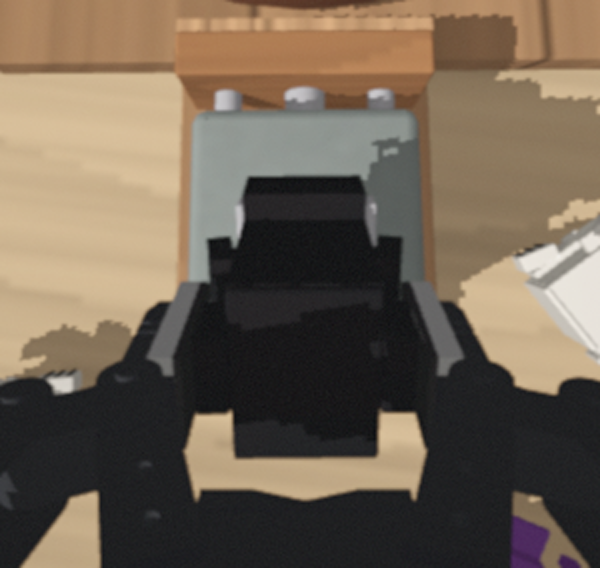

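```bash
python3 -m creep '[{"tx":0,"ty":0,"tz":-8,"rx":0,"ry":0,"rz":0,"hand":1},{"tx":0,"ty":0,"tz":-18,"rx":0,"ry":0,"rz":0,"hand":1},{"tx":0,"ty":0,"tz":-33,"rx":0,"ry":0,"rz":0,"hand":1},{"tx":0,"ty":0,"tz":-50,"rx":0,"ry":0,"rz":0,"hand":1},{"tx":0,"ty":0,"tz":-70,"rx":0,"ry":0,"rz":0,"hand":1},{"tx":0,"ty":0,"tz":-90,"rx":0,"ry":0,"rz":0,"hand":1},{"tx":0,"ty":0,"tz":-110,"rx":0,"ry":0,"rz":0,"hand":1},{"tx":0,"ty":0,"tz":-110,"rx":0,"ry":0,"rz":0,"hand":1}]' && python3 - <<'E'
from h import *
p,E=grab("wrist");show("w6",p,(100,50,400,384),1.7)
E
```

```text
clock: 7.3
position: [0.5259, -0.0656, 0.2533]
tool_rot: [-3.141, -0.486, 0.118]
force: [0.8, -0.3, 0.0]
grip_width: 0.0493
```

View pics/w6.png

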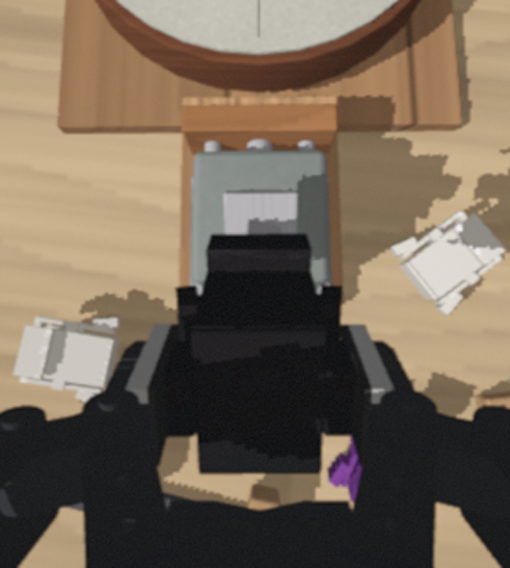

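```bash
python3 - <<'E'
from h import *
G=R.from_euler('xyz',[np.pi,0,np.radians(12)]).as_matrix()
rows(G,[.451,-.333,.20]);rows(G,[.451,-.333,.14]);print(bot.observe()["qpos"])
E
```

```text
t [-118.8  257.1   -3.6] r [  1.21 -27.81  -5.04] clock 7.35
t [-146.8  257.2   49.4] r [  1.21 -27.81  -5.04] clock 7.35
[-0.56636959  0.19931818  0.73202701  2.23159404 -0.73811262  0.37025557
 -0.68447591]
```

```bash
python3 -m creep '[{"tx":-15,"ty":32,"tz":-4,"rx":0,"ry":-3,"rz":-0.6,"hand":1},{"tx":-30,"ty":64,"tz":-4,"rx":0.3,"ry":-7,"rz":-1.2,"hand":1},{"tx":-45,"ty":96,"tz":-4,"rx":0.4,"ry":-10,"rz":-1.8,"hand":1},{"tx":-60,"ty":128,"tz":-4,"rx":0.6,"ry":-14,"rz":-2.5,"hand":1},{"tx":-75,"ty":160,"tz":-4,"rx":0.8,"ry":-18,"rz":-3.2,"hand":1},{"tx":-90,"ty":192,"tz":-4,"rx":1,"ry":-22,"rz":-4,"hand":1},{"tx":-105,"ty":225,"tz":-4,"rx":1.1,"ry":-25,"rz":-4.5,"hand":1},{"tx":-119,"ty":257,"tz":-4,"rx":1.2,"ry":-27.8,"rz":-5,"hand":1}]' && python3 - <<'E'
from h import *
G=R.from_euler('xyz',[np.pi,0,np.radians(12)]).as_matrix()
rows(G,[.451,-.333,.14]);print(bot.observe()["qpos"])
p,E=grab("wrist");cv2.imwrite("pics/w7.png",p["pixels"])
C=np.array([[.536,-.392,.02],[.367,-.267,.02],[.396,-.428,.02],[.505,-.244,.02],[.451,-.333,.006]]);print(proj(p,E,C).round())
E
```

```text
clock: 8.15
position: [0.4498, -0.3347, 0.1978]
tool_rot: [-3.139, 0.003, 0.208]
force: [1.0, 0.1, -0.8]
grip_width: 0.0491
t [ 1.7 -1.3 57.8] r [-0.13  0.2  -0.06] clock 8.15
[-0.01029984  0.59569387  0.8025628   1.8314483  -0.5202178   0.94301229
 -0.3379597 ]
[[325. 106.]
 [181. 230.]
 [321. 234.]
 [177. 106.]
 [251. 170.]]
```

View pics/w7.png

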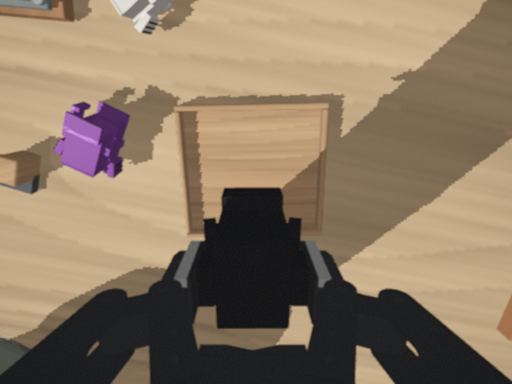

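```bash
python3 -m creep '[{"tx":1.7,"ty":-1.3,"tz":35,"rx":-0.1,"ry":0.2,"rz":0,"hand":1},{"tx":1.7,"ty":-1.3,"tz":75,"rx":-0.1,"ry":0.2,"rz":0,"hand":1},{"tx":1.7,"ty":-1.3,"tz":115,"rx":-0.1,"ry":0.2,"rz":0,"hand":1},{"tx":1.7,"ty":-1.3,"tz":140,"rx":-0.1,"ry":0.2,"rz":0,"hand":1},{"tx":1.7,"ty":-1.3,"tz":152,"rx":-0.1,"ry":0.2,"rz":0,"hand":1},{"tx":1.7,"ty":-1.3,"tz":156,"rx":-0.1,"ry":0.2,"rz":0,"hand":1},{"tx":1.7,"ty":-1.3,"tz":156,"rx":-0.1,"ry":0.2,"rz":0,"hand":1}]' && python3 - <<'E'
from h import *
p,E=grab("side");show("s8",p,(230,200,350,340),4)
p,E=grab("wrist");show("w8",p,(0,0,512,384),1)
E
```

```text
clock: 8.9
position: [0.4511, -0.3324, 0.0439]
tool_rot: [3.14, -0.002, 0.207]
force: [0.4, 0.4, -1.2]
grip_width: 0.0492
```

View pics/s8.png

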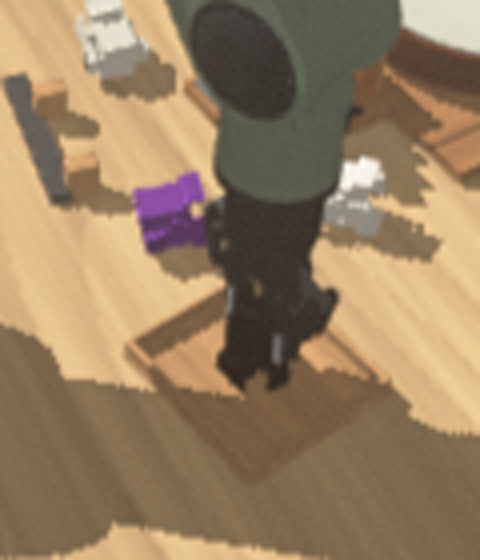

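View pics/w8.png

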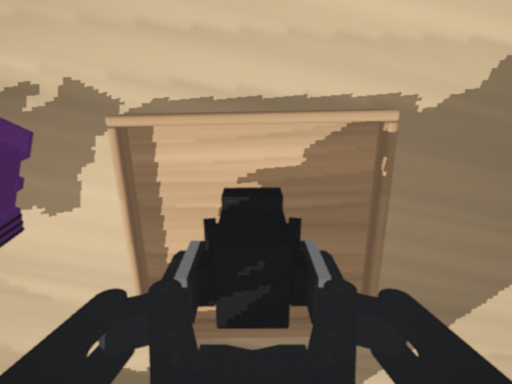

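```bash
python3 -m creep '[{"tx":0,"ty":0,"tz":2,"rx":0,"ry":0,"rz":0,"hand":1},{"tx":0,"ty":0,"tz":4,"rx":0,"ry":0,"rz":0,"hand":1},{"tx":0,"ty":0,"tz":4.5,"rx":0,"ry":0,"rz":0,"hand":1}]'; python3 -m creep '[{"tx":0,"ty":0,"tz":1,"rx":0,"ry":0,"rz":0,"hand":1},{"tx":0,"ty":0,"tz":2,"rx":0,"ry":0,"rz":0,"hand":1}]'
```

```text
clock: 9.3
position: [0.4512, -0.3321, 0.0395]
tool_rot: [3.139, -0.002, 0.208]
force: [0.5, -0.5, -1.1]
grip_width: 0.0494
clock: 9.5
position: [0.4511, -0.3322, 0.0374]
tool_rot: [3.139, -0.002, 0.207]
force: [0.1, 0.3, -1.3]
grip_width: 0.0491
```

```bash
python3 -m creep '[{"tx":0,"ty":0,"tz":1.5,"rx":0,"ry":0,"rz":0,"hand":1},{"tx":0,"ty":0,"tz":1.5,"rx":0,"ry":0,"rz":0,"hand":1}]'; python3 -m creep '[{"tx":0,"ty":0,"tz":1.5,"rx":0,"ry":0,"rz":0,"hand":1},{"tx":0,"ty":0,"tz":1.5,"rx":0,"ry":0,"rz":0,"hand":1}]'
```

```text
clock: 9.7
position: [0.4514, -0.3322, 0.0364]
tool_rot: [3.139, -0.003, 0.207]
force: [0.4, 2.3, 12.3]
grip_width: 0.0499
clock: 9.9
position: [0.4516, -0.3326, 0.036]
tool_rot: [3.139, -0.004, 0.207]
force: [-5.2, 7.6, 37.5]
grip_width: 0.0493
```

```bash
python3 -m creep '[{"tx":0,"ty":0,"tz":-1.8,"rx":0,"ry":0,"rz":0,"hand":1},{"tx":0,"ty":0,"tz":-1.8,"rx":0,"ry":0,"rz":0,"hand":0},{"tx":0,"ty":0,"tz":-1.8,"rx":0,"ry":0,"rz":0,"hand":-0.5},{"tx":0,"ty":0,"tz":-1.8,"rx":0,"ry":0,"rz":0,"hand":-1},{"tx":0,"ty":0,"tz":-1.8,"rx":0,"ry":0,"rz":0,"hand":-1},{"tx":0,"ty":0,"tz":-1.8,"rx":0,"ry":0,"rz":0,"hand":-1},{"tx":0,"ty":0,"tz":-1.8,"rx":0,"ry":0,"rz":0,"hand":-1},{"tx":0,"ty":0,"tz":-1.8,"rx":0,"ry":0,"rz":0,"hand":-1}]'; python3 - <<'E'
from h import *
p,E=grab("wrist");show("w9",p,(0,0,512,384),1)
E
```

```text
clock: 10.7
position: [0.451, -0.3322, 0.0362]
tool_rot: [3.139, -0.002, 0.207]
force: [-0.1, 0.1, -0.4]
grip_width: 0.0855
```

View pics/w9.png

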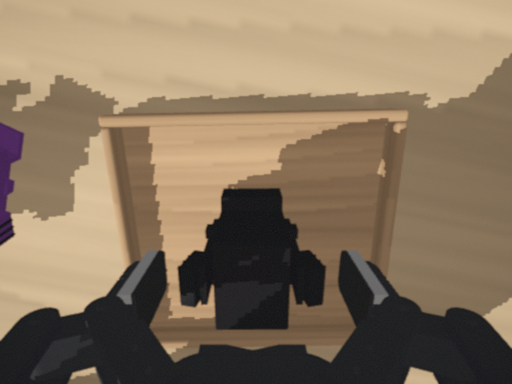

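```bash
python3 -m creep '[{"tx":0,"ty":0,"tz":-25,"rx":0,"ry":0,"rz":0,"hand":-1},{"tx":0,"ty":0,"tz":-65,"rx":0,"ry":0,"rz":0,"hand":-1},{"tx":0,"ty":0,"tz":-110,"rx":0,"ry":0,"rz":0,"hand":-1},{"tx":0,"ty":-10,"tz":-155,"rx":0,"ry":0,"rz":-5,"hand":-1},{"tx":5,"ty":-45,"tz":-190,"rx":0,"ry":0,"rz":-12,"hand":-1},{"tx":10,"ty":-90,"tz":-205,"rx":0,"ry":0,"rz":-20,"hand":-1},{"tx":20,"ty":-140,"tz":-210,"rx":0,"ry":0,"rz":-28,"hand":-1},{"tx":30,"ty":-188,"tz":-210,"rx":0,"ry":0,"rz":-36,"hand":-1}]'; python3 - <<'E'
from h import *
p,E=grab("side");show("s10",p,(250,250,340,340),5)
G=R.from_euler('xyz',[np.pi,0,np.radians(101)]).as_matrix()
rows(G,[.46,.29,.25]);print(bot.observe()["qpos"])
E
```

```text
clock: 11.55
position: [0.4411, -0.1404, 0.2467]
tool_rot: [3.138, -0.002, 0.841]
force: [1.8, 0.6, -0.3]
grip_width: 0.0854
t [ 331.8 -262.5   -3.5] r [  0.09  -0.12 -51.87] clock 11.6
[-0.43493698  0.30659883  0.74918594  2.02464543 -0.26713988  0.9053047
 -0.25568919]
```

View pics/s10.png

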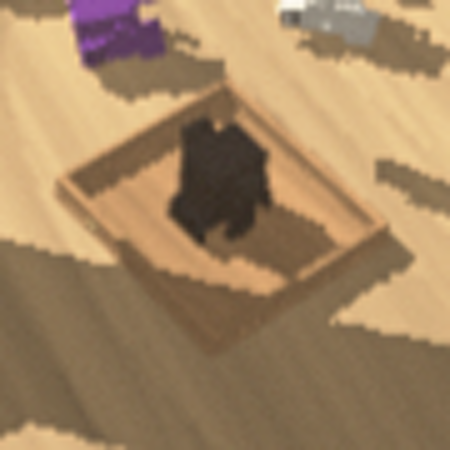

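The cover stands upright in the middle of the tray, at about crop (220,180). Next I go to the crank.

```bash
python3 -m creep '[{"tx":38,"ty":-30,"tz":-2,"rx":0,"ry":0,"rz":-6,"hand":-1},{"tx":76,"ty":-60,"tz":-4,"rx":0,"ry":0,"rz":-12,"hand":-1},{"tx":114,"ty":-90,"tz":-4,"rx":0,"ry":0,"rz":-18,"hand":-1},{"tx":152,"ty":-120,"tz":-4,"rx":0,"ry":0,"rz":-24,"hand":-1},{"tx":190,"ty":-150,"tz":-4,"rx":0,"ry":0,"rz":-30,"hand":-1},{"tx":228,"ty":-180,"tz":-4,"rx":0,"ry":0,"rz":-36,"hand":-1},{"tx":266,"ty":-210,"tz":-4,"rx":0,"ry":0,"rz":-42,"hand":-1},{"tx":304,"ty":-240,"tz":-4,"rx":0,"ry":0,"rz":-48,"hand":-1}]';python3 -m creep '[{"tx":28,"ty":-22,"tz":0,"rx":0,"ry":0,"rz":-3.8,"hand":-1},{"tx":28,"ty":-22,"tz":0,"rx":0,"ry":0,"rz":-3.8,"hand":-1},{"tx":28,"ty":-22,"tz":0,"rx":0,"ry":0,"rz":-3.8,"hand":-1}]'; python3 - <<'E'
from h import *
G=R.from_euler('xyz',[np.pi,0,np.radians(101)]).as_matrix()
p,E=grab("wrist");cv2.imwrite("pics/w11.png",p["pixels"]);np.save("E11.npy",E)
print(bot.observe()["qpos"],bot.observe()["position"],bot.observe()["tool_rot"])
print(proj(p,E,[[.461,.331,.05],[.473,.268,.072]]))
E
```

```text
clock: 12.4
position: [0.4668, 0.2466, 0.2493]
tool_rot: [3.14, 0.002, 1.678]
force: [1.5, -0.3, -0.3]
grip_width: 0.0859
clock: 12.7
position: [0.4421, 0.2703, 0.249]
tool_rot: [3.14, 0.002, 1.74]
force: [0.4, -0.9, 0.3]
grip_width: 0.0853
[-0.98489637  0.35380103  0.41780986  1.87547876 -0.17048975  0.94664031
 -0.32226377] [0.44259954 0.26957245 0.24914329] [3.13961673e+00 2.32925449e-03 1.73866251e+00]
[[277.3719947  119.77001459]
 [278.58109916 180.86654041]]
```

View pics/w11.png

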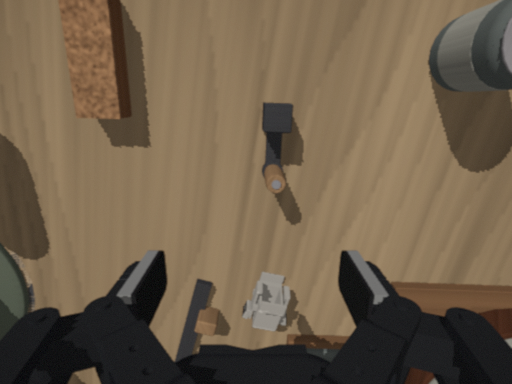

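```bash
python3 - <<'E'
from h import *
im=cv2.imread("pics/w11.png")[85:215,220:350];cv2.imwrite("pics/w11c.png",cv2.resize(im,None,fx=4.5,fy=4.5,interpolation=cv2.INTER_CUBIC))
G=R.from_euler('xyz',[np.pi,0,np.radians(100)]).as_matrix()
rows(G,[.461,.30,.17])
E
```

```text
t [27.1 23.1 79.1] r [ 0.11  0.13 -0.38] clock 12.75
```

View pics/w11c.png

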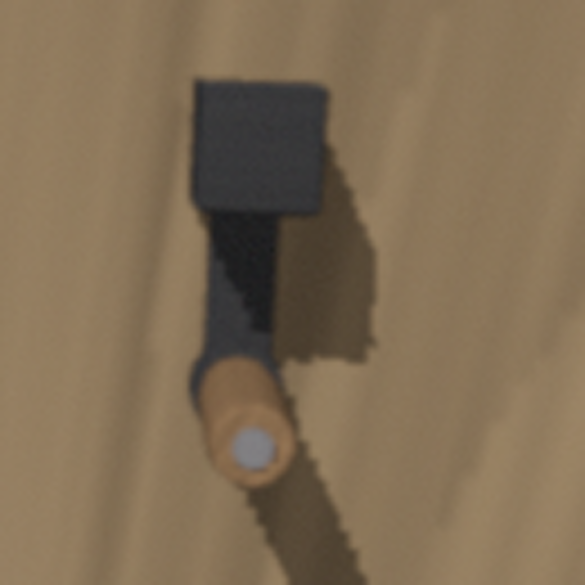

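```bash
python3 -m creep '[{"tx":12,"ty":11,"tz":40,"rx":0,"ry":0,"rz":0,"hand":-1},{"tx":27,"ty":23,"tz":79,"rx":0,"ry":0,"rz":-0.4,"hand":-1},{"tx":27,"ty":23,"tz":79,"rx":0,"ry":0,"rz":-0.4,"hand":-1},{"tx":27,"ty":23,"tz":79,"rx":0,"ry":0,"rz":-0.4,"hand":-1}]'; python3 - <<'E'
from h import *
p,E=grab("wrist");np.save("E12.npy",E);show("w12c",p,(170,110,370,260),4)
E
```

```text
clock: 13.15
position: [0.4612, 0.299, 0.1699]
tool_rot: [3.141, 0.004, 1.744]
force: [0.7, -0.2, 0.8]
grip_width: 0.0854
```

View pics/w12c.png

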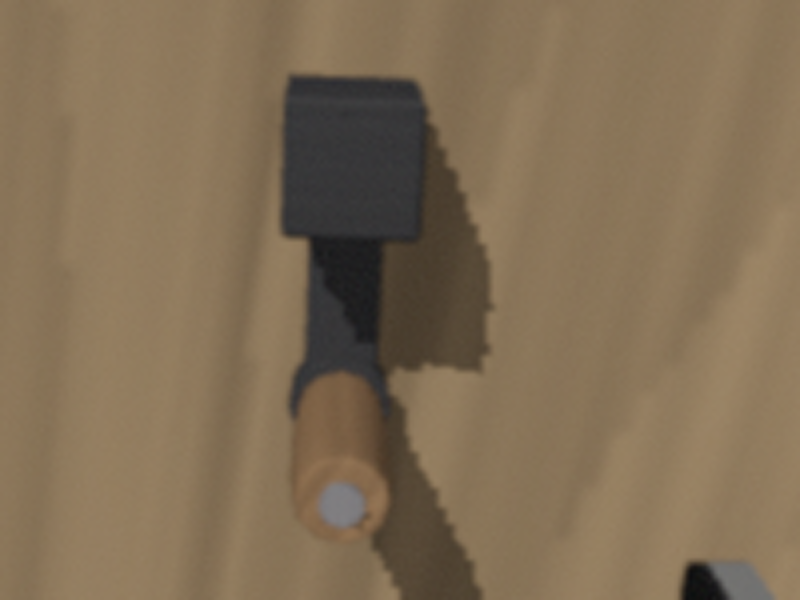

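```bash
python3 - <<'E'
from h import *
from scipy.optimize import least_squares
p,_=grab("wrist");E1=np.load("E11.npy");E2=np.load("E12.npy")
P1=np.array([(197,82),(328,85),(322,213),(192,210),(254,448)])/4.5+[220,85]
P2=np.array([(286,101),(425,107),(420,240),(282,236),(341,505)])/4.+[170,110]
M=np.array([(-16,-16,50),(-16,16,50),(16,16,50),(16,-16,50),(70,0,72)])/1000.
def f(v):
    X=M@R.from_euler('z',v[3]).as_matrix().T+v[:3]
    return np.concatenate([(proj(p,E1,X)-P1).ravel(),(proj(p,E2,X)-P2).ravel()])
r=least_squares(f,[.461,.331,0,-1.38]);print(r.x.round(4),np.degrees(r.x[3]));print(r.fun.reshape(-1,2).round(1).tolist())
h=r.x[:3]
G=R.from_euler('xyz',[np.pi,0,r.x[3]+np.pi]).as_matrix()
rows(G,[h[0],h[1],.10]);rows(G,[h[0],h[1],.020])
E
```

```text
[ 0.4616  0.3322 -0.0032 -1.4287] -81.85850921518823
[[0.3, -0.1], [0.3, 0.1], [-0.4, 1.1], [0.3, 1.0], [-0.3, -0.3], [-1.0, -1.1], [0.9, -1.4], [0.1, 1.1], [-0.7, 1.0], [0.4, -1.0]]
t [32.3  5.5 71.4] r [0.19 0.09 1.83] clock 13.25
t [ 32.4   5.2 151.4] r [0.19 0.09 1.83] clock 13.25
```

```bash
python3 -m creep '[{"tx":16,"ty":3,"tz":30,"rx":0.2,"ry":0.1,"rz":1.8,"hand":-1},{"tx":32.3,"ty":5.3,"tz":70,"rx":0.2,"ry":0.1,"rz":1.8,"hand":-1},{"tx":32.3,"ty":5.3,"tz":85,"rx":0.2,"ry":0.1,"rz":1.8,"hand":-1},{"tx":32.3,"ty":5.3,"tz":110,"rx":0.2,"ry":0.1,"rz":1.8,"hand":-1},{"tx":32.3,"ty":5.3,"tz":135,"rx":0.2,"ry":0.1,"rz":1.8,"hand":-1},{"tx":32.3,"ty":5.3,"tz":153,"rx":0.2,"ry":0.1,"rz":1.8,"hand":-1},{"tx":32.3,"ty":5.3,"tz":153,"rx":0.2,"ry":0.1,"rz":1.8,"hand":-1}]';  python3 - <<'E'
from h import *
p,E=grab("wrist");show("w13",p,(100,50,400,384),1.7)
G=R.from_euler('xyz',[np.pi,0,np.radians(180-81.86)]).as_matrix()
rows(G,[.4616,.3322,.018])
E
```

```text
clock: 13.95
position: [0.4606, 0.3317, 0.0167]
tool_rot: [-3.139, 0.001, 1.714]
force: [0.2, 0.3, 0.5]
grip_width: 0.0855
t [-0.1  0.5 -0.1] r [-0.08  0.04  0.08] clock 14.0
```

View pics/w13.png

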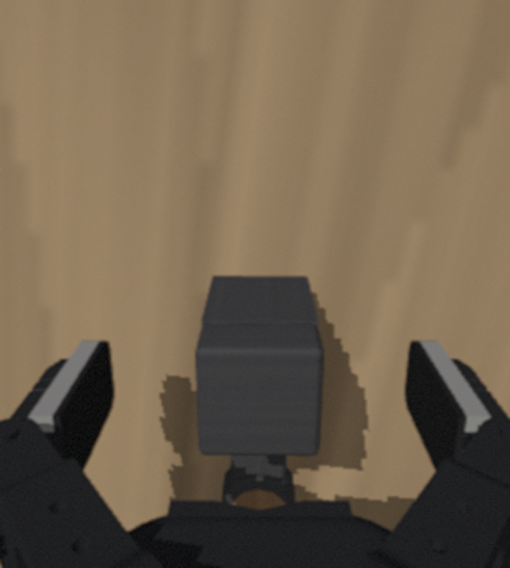

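```bash
python3 -m creep '[{"tx":0,"ty":0.3,"tz":0,"rx":0,"ry":0,"rz":0,"hand":1},{"tx":0,"ty":0.3,"tz":0,"rx":0,"ry":0,"rz":0,"hand":1},{"tx":0,"ty":0.3,"tz":0,"rx":0,"ry":0,"rz":0,"hand":1},{"tx":0,"ty":0.3,"tz":0,"rx":0,"ry":0,"rz":0,"hand":1},{"tx":0,"ty":0.3,"tz":0,"rx":0,"ry":0,"rz":0,"hand":1},{"tx":0,"ty":0.3,"tz":0,"rx":0,"ry":0,"rz":0,"hand":1},{"tx":0,"ty":0.3,"tz":0,"rx":0,"ry":0,"rz":0,"hand":1}]' 90;  python3 - <<'E'
from h import *
p,E=grab("wrist");show("w14",p,(100,50,400,384),1.7)
print(bot.observe()["force"],bot.observe()["position"],bot.observe()["tool_rot"])
E
```

```text
clock: 14.7
position: [0.461, 0.3332, 0.0179]
tool_rot: [-3.141, -0.0, 1.715]
force: [-3.2, -1.2, 13.9]
grip_width: 0.0307
[-2.87855501 -1.37867382 14.24740317] [0.46105072 0.33319915 0.01790097] [-3.14050864e+00 -2.34548909e-04  1.71528131e+00]
```

View pics/w14.png

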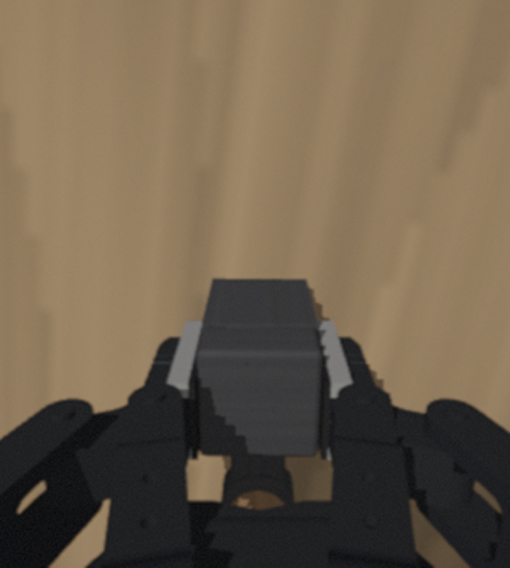

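```bash
python3 -m creep '[{"tx":0,"ty":0,"tz":-15,"rx":0,"ry":0,"rz":0,"hand":1},{"tx":0,"ty":0,"tz":-45,"rx":0,"ry":0,"rz":0,"hand":1},{"tx":0,"ty":0,"tz":-90,"rx":0,"ry":0,"rz":0,"hand":1},{"tx":0,"ty":0,"tz":-140,"rx":0,"ry":0,"rz":0,"hand":1},{"tx":0,"ty":0,"tz":-180,"rx":0,"ry":0,"rz":0,"hand":1},{"tx":0,"ty":0,"tz":-180,"rx":0,"ry":0,"rz":0,"hand":1}]';  python3 - <<'E'
from h import *
p,E=grab("wrist");show("w15",p,(180,180,330,384),2.9)
s=bot.observe();T=toolT(s)
def P(q): return proj(p,E,(T[:3,:3]@(np.array(q).T/1000)).T+T[:3,3])
for x0 in (-2,0,2):
  q=[(x0+16,-16,-32),(x0+16,16,-32),(x0-16,16,-32),(x0-16,-16,-32),(x0+16,-16,18),(x0+16,16,18)]
  print(x0,((P(q)-[180,180])*2.9).round().tolist())
print(s["force"])
RC=np.stack([N[:,1],N[:,0],-N[:,2]],1);nz=CG-.036*N[:,2];print(nz)
rows(RC,nz+.13*N[:,2]-.08*N[:,1])
E
```

```text
clock: 15.35
position: [0.4629, 0.3341, 0.2028]
tool_rot: [3.137, -0.004, 1.715]
force: [1.5, 0.6, -3.0]
grip_width: 0.0308
-2 [[88.0, 231.0], [307.0, 230.0], [300.0, 411.0], [97.0, 411.0], [120.0, 104.0], [279.0, 104.0]]
0 [[87.0, 219.0], [307.0, 218.0], [300.0, 400.0], [96.0, 401.0], [120.0, 95.0], [280.0, 95.0]]
2 [[87.0, 206.0], [308.0, 206.0], [301.0, 389.0], [96.0, 390.0], [120.0, 86.0], [280.0, 85.0]]
[-1.28498109 -0.28015097 -4.13104504]
[ 0.58438555 -0.05992815  0.13931389]
t [-485.3    1.5  -55.4] r [-27.89  -0.53   1.51] clock 15.4
```

View pics/w15.png

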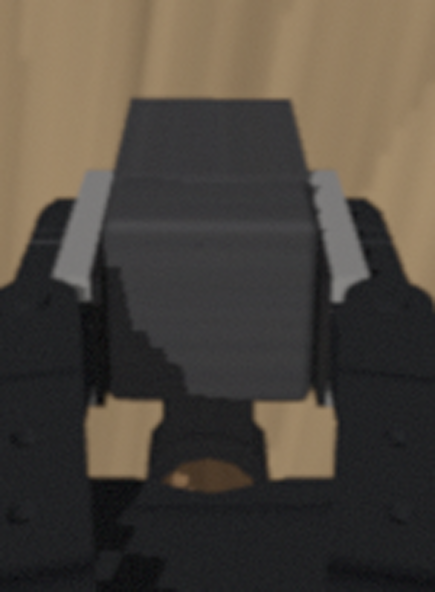

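```bash
python3 -m creep '[{"tx":-35,"ty":0,"tz":-10,"rx":-2,"ry":0,"rz":0,"hand":1},{"tx":-75,"ty":0,"tz":-25,"rx":-5,"ry":0,"rz":0.2,"hand":1},{"tx":-120,"ty":0,"tz":-40,"rx":-8,"ry":-0.1,"rz":0.4,"hand":1},{"tx":-168,"ty":1,"tz":-50,"rx":-11,"ry":-0.2,"rz":0.6,"hand":1},{"tx":-216,"ty":1,"tz":-55,"rx":-14,"ry":-0.3,"rz":0.8,"hand":1},{"tx":-264,"ty":1,"tz":-55,"rx":-17,"ry":-0.3,"rz":1,"hand":1},{"tx":-312,"ty":1,"tz":-55,"rx":-20,"ry":-0.4,"rz":1.2,"hand":1},{"tx":-360,"ty":1.5,"tz":-55,"rx":-23,"ry":-0.5,"rz":1.4,"hand":1}]';  python3 - <<'E'
from h import *
RC=np.stack([N[:,1],N[:,0],-N[:,2]],1);nz=CG-.036*N[:,2]
rows(RC,nz+.13*N[:,2]-.08*N[:,1]);print(bot.observe()["qpos"],bot.observe()["position"])
E
```

```text
clock: 16.2
position: [0.5128, -0.0193, 0.2514]
tool_rot: [2.747, 0.004, 1.69]
force: [1.8, 1.4, -3.2]
grip_width: 0.0308
t [-1.287e+02  5.500e+00 -1.000e-01] r [-5.41  0.14  0.23] clock 16.2
[-0.5142601   0.16176613  0.50652151  2.19867435 -0.2708979   0.42004286
  0.31782409] [ 0.51280294 -0.01932781  0.25142509]
```

```bash
python3 -m creep '[{"tx":-40,"ty":2,"tz":0,"rx":-2,"ry":0,"rz":0.1,"hand":1},{"tx":-85,"ty":4,"tz":0,"rx":-4,"ry":0,"rz":0.2,"hand":1},{"tx":-128,"ty":5.5,"tz":0,"rx":-5.4,"ry":0.1,"rz":0.2,"hand":1},{"tx":-128,"ty":5.5,"tz":0,"rx":-5.4,"ry":0.1,"rz":0.2,"hand":1},{"tx":-128,"ty":5.5,"tz":0,"rx":-5.4,"ry":0.1,"rz":0.2,"hand":1}]';  python3 - <<'E'
from h import *
RC=np.stack([N[:,1],N[:,0],-N[:,2]],1);nz=CG-.036*N[:,2]
rows(RC,nz+.13*N[:,2]-.08*N[:,1]);print(bot.observe()["qpos"],bot.observe()["position"])
p,E=grab("wrist");cv2.imwrite("pics/w16.png",p["pixels"]);np.save("E16.npy",E)
u=proj(p,E,[nz,nz+.038*N[:,2]]);print(u)
show("w16c",p,(180,80,330,230),4)
E
```

```text
clock: 16.7
position: [0.5331, -0.1477, 0.2535]
tool_rot: [2.655, 0.0, 1.682]
force: [0.6, 0.8, -3.2]
grip_width: 0.0308
t [ 1.2  0.4 -0.5] r [-0.12  0.15 -0.27] clock 16.7
[-0.02328543  0.21813211  0.33753535  2.14988236 -0.68100124  0.41297885
  0.98082748] [ 0.53312177 -0.14767311  0.25352137]
[[252.66764585  95.79979067]
 [252.6348337   95.31247533]]
```

View pics/w16.png

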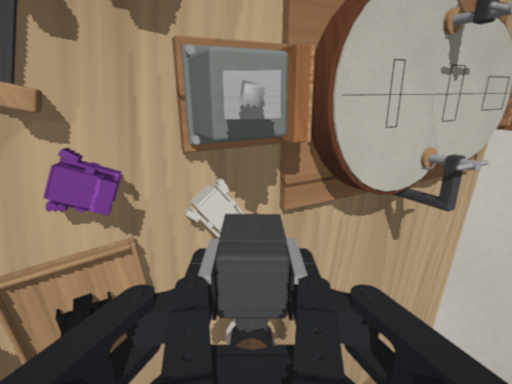

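View pics/w16c.png

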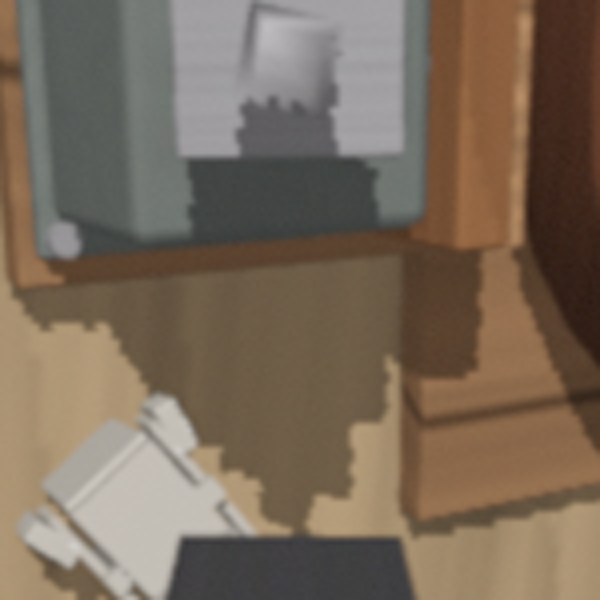

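```bash
python3 - <<'E'
import cv2,numpy as np
im=cv2.imread("pics/w16.png")[60:130,210:295];im=cv2.resize(im,None,fx=8,fy=8,interpolation=cv2.INTER_CUBIC)
im=np.clip((im.astype(float)-60)*1.6,0,255).astype(np.uint8);cv2.imwrite("pics/w16d.png",im)
E
```

```text
(no output)
```

View pics/w16d.png

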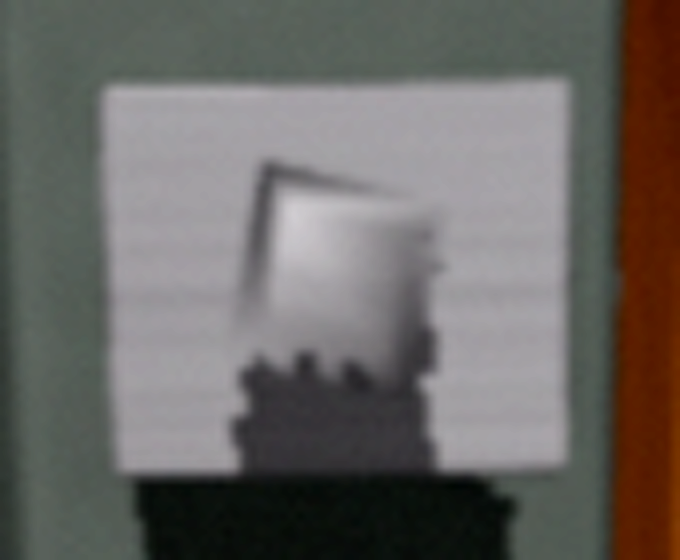

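```bash
python3 -m creep '[{"tx":8,"ty":0.4,"tz":22,"rx":-0.1,"ry":0.1,"rz":-0.3,"hand":1},{"tx":16,"ty":0.4,"tz":45,"rx":-0.1,"ry":0.1,"rz":-0.3,"hand":1},{"tx":16,"ty":0.4,"tz":45,"rx":-0.1,"ry":0.1,"rz":-0.3,"hand":1},{"tx":16,"ty":0.4,"tz":45,"rx":-0.1,"ry":0.1,"rz":-0.3,"hand":1}]';  python3 - <<'E'
from h import *
nz=CG-.036*N[:,2]
s=bot.observe();print(s["position"],s["tool_rot"])
p,E=grab("wrist");cv2.imwrite("pics/w17.png",p["pixels"]);np.save("E17.npy",E)
u=proj(p,E,[nz,nz+.038*N[:,2]]);print(u)
im=p["pixels"][40:140,190:320];im=cv2.resize(im,None,fx=6,fy=6,interpolation=cv2.INTER_CUBIC)
cv2.imwrite("pics/w17d.png",np.clip((im.astype(float)-60)*1.6,0,255).astype(np.uint8))
E
```

```text
clock: 17.15
position: [0.553, -0.1245, 0.2144]
tool_rot: [2.654, 0.0, 1.695]
force: [0.4, -0.2, -2.5]
grip_width: 0.0311
[ 0.55304474 -0.12448297  0.21435429] [2.65404385e+00 1.38552199e-04 1.69478720e+00]
[[251.52727878 125.44634411]
 [251.32718564 130.31715959]]
```

View pics/w17d.png

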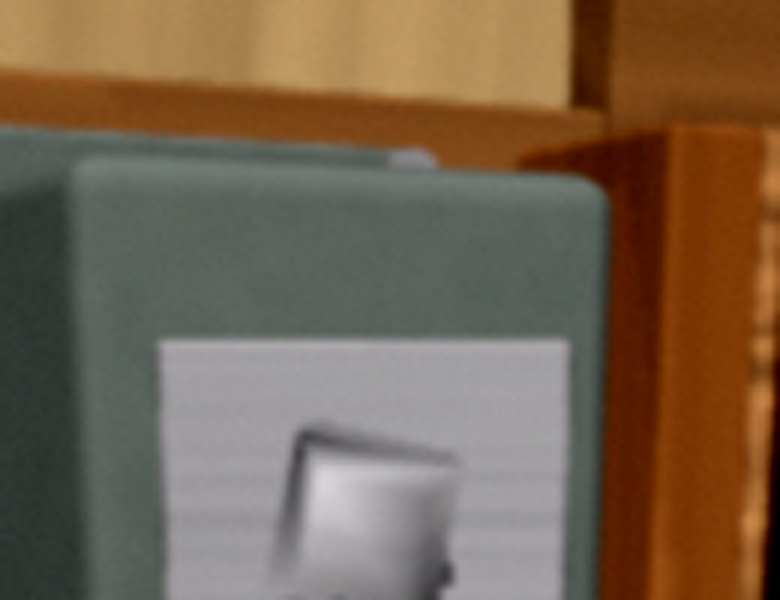

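```bash
python3 - <<'E'
import cv2,numpy as np
im=cv2.imread("pics/w17.png")[90:180,205:300];im=cv2.resize(im,None,fx=6.6,fy=6.6,interpolation=cv2.INTER_CUBIC)
cv2.imwrite("pics/w17e.png",np.clip((im.astype(float)-90)*2,0,255).astype(np.uint8))
E
```

```text
(no output)
```

View pics/w17e.png

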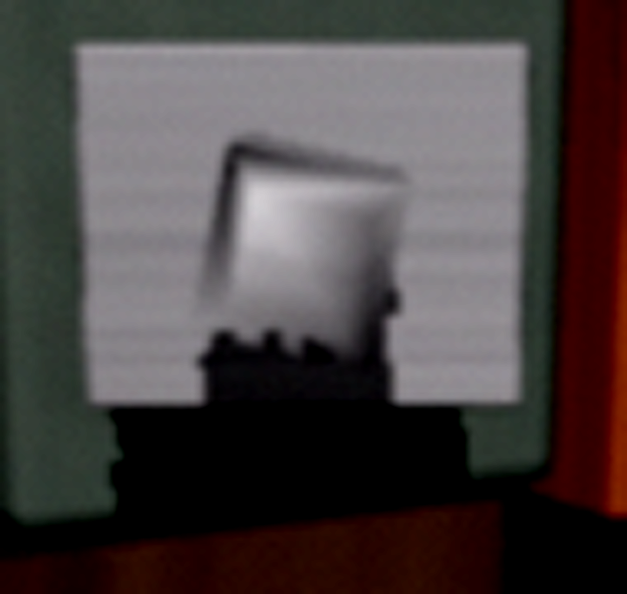

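View pics/w17.png

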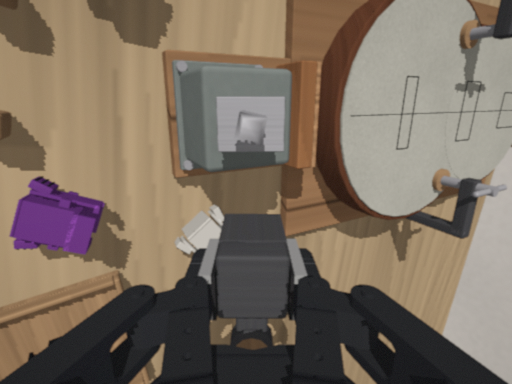

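```bash
cat > fit2.py <<'E'
from h import *
from scipy.optimize import least_squares
p,_=grab("wrist");E=np.load("E17.npy");E0=np.load("E16.npy")
o=np.array([205,90])
PF=np.array([(76,43),(527,42),(520,403),(90,405)])/6.6+o
PS=np.array([(230,141),(408,174),(200,312)])/6.6+o
PF0=np.array([(103,88),(570,78),(570,468),(118,471)])/8+[210,60]
PS0=np.array([(265,162),(442,205),(234,330)])/8+[210,60]
MF=np.array([(-25,20,0),(25,20,0),(25,-20,0),(-25,-20,0)])/1000.
def f(v):
    n=nose(v[3]);a=-v[4];c,s=np.cos(a),np.sin(a)
    S=np.array([(-9,9),(9,9),(-9,-9)])/1000.@np.array([[c,s],[-s,c]])
    S=np.c_[S,[.033]*3]
    XF=MF@n.T+v[:3];XS=S@n.T+v[:3]
    return np.concatenate([(proj(p,E,XF)-PF).ravel(),(proj(p,E0,XF)-PF0).ravel(),(proj(p,E,XS)-PS).ravel(),(proj(p,E0,XS)-PS0).ravel()])
r=least_squares(f,[.5844,-.0599,.139,.117,.18]);print(r.x.round(4),np.degrees(r.x[3:]));print(r.fun.reshape(-1,2).round(1).tolist())
E
python3 fit2.py
```

```text
[ 0.5864 -0.059   0.1345  0.1241  0.225 ] [ 7.10889593 12.8890352 ]
[[0.5, -0.5], [0.2, -0.3], [-0.5, -0.7], [0.2, -1.0], [-0.1, -0.3], [-0.0, 0.2], [-0.9, -0.3], [-0.1, -0.1], [0.4, -0.7], [0.8, 0.8], [-0.9, 1.1], [-0.0, -0.5], [0.9, -0.5], [-0.8, 2.7]]
```

```bash
python3 - <<'E'
from h import *
p,E=grab("wrist");T=np.array(p["tool_from_camera"]);print(T.round(4).tolist())
for z in(.0,.03,-.03,.1):
  c=np.linalg.inv(T)@[0,0,z,1];u=K(p)@c[:3];print(z,u[:2]/u[2])
E
```

```text
[[0.0002, -0.952, -0.306, 0.0784], [1.0, 0.0002, 0.0001, -0.0001], [-0.0, -0.306, 0.952, -0.1409], [0.0, 0.0, 0.0, 1.0]]
0.0 [252.41463634 254.7084851 ]
0.03 [252.38025096 230.98247977]
-0.03 [252.46418508 288.89725413]
0.1 [252.33017426 196.4294173 ]
```

```bash
python3 - <<'E'
from h import *
p,E=grab("wrist");T=np.linalg.inv(np.array(p["tool_from_camera"]))
for x0 in (-.002,0,.002):
  for h in (.016,.018,.020):
    q=[(x0+.016,0,h-.05),(x0-.016,0,h-.05),(x0+.016,0,h)]
    print(x0,h,[round((K(p)@(T@[*a,1])[:3])[1]/(T@[*a,1])[2],1) for a in q])
print("meas 256.5 317.6 214.5")
im=p["pixels"][190:330,200:310];cv2.imwrite("pics/w18.png",cv2.resize(im,None,fx=4.2,fy=4.2,interpolation=cv2.INTER_CUBIC))
E
```

```text
-0.002 0.016 [np.float64(265.4), np.float64(329.4), np.float64(218.8)]
-0.002 0.018 [np.float64(262.9), np.float64(326.1), np.float64(217.4)]
-0.002 0.02 [np.float64(260.4), np.float64(322.9), np.float64(216.1)]
0 0.016 [np.float64(261.1), np.float64(325.6), np.float64(215.5)]
0 0.018 [np.float64(258.6), np.float64(322.4), np.float64(214.2)]
0 0.02 [np.float64(256.2), np.float64(319.2), np.float64(212.9)]
0.002 0.016 [np.float64(256.7), np.float64(321.9), np.float64(212.2)]
0.002 0.018 [np.float64(254.3), np.float64(318.7), np.float64(210.9)]
0.002 0.02 [np.float64(251.9), np.float64(315.6), np.float64(209.7)]
meas 256.5 317.6 214.5
```

View pics/w18.png

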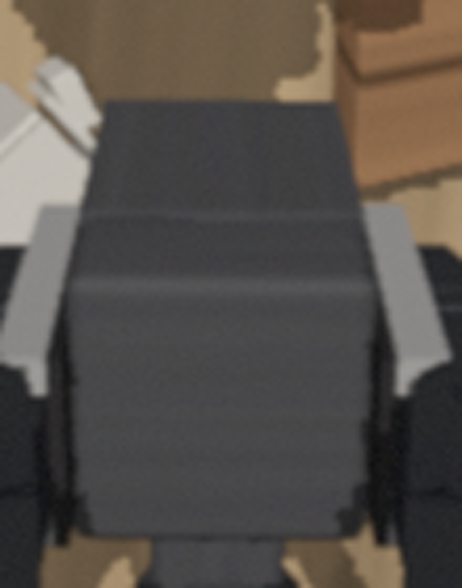

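```bash
cat >> h.py <<'E'
NO=np.array([.5842,-.0596,.1392]);N=nose(np.radians(7.0))
RC=np.stack([N[:,1],N[:,0],-N[:,2]],1)
def RCa(deg): return RC@R.from_euler('z',np.radians(deg)).as_matrix()
E
python3 - <<'E'
from h import *
rows(RCa(12),NO+.080*N[:,2])
E
```

```text
t [61.5 -2.   5.5] r [ 0.1   0.02 12.07] clock 17.35
```

```bash
python3 -m creep '[{"tx":20,"ty":-1,"tz":0,"rx":0.1,"ry":0,"rz":4,"hand":1},{"tx":40,"ty":-1.5,"tz":2,"rx":0.1,"ry":0,"rz":8,"hand":1},{"tx":61.5,"ty":-2,"tz":4,"rx":0.1,"ry":0,"rz":12,"hand":1},{"tx":61.5,"ty":-2,"tz":5.5,"rx":0.1,"ry":0,"rz":12,"hand":1},{"tx":61.5,"ty":-2,"tz":5.5,"rx":0.1,"ry":0,"rz":12,"hand":1},{"tx":61.5,"ty":-2,"tz":5.5,"rx":0.1,"ry":0,"rz":12,"hand":1}]';python3 - <<'E'
from h import *
rows(RCa(12),NO+.080*N[:,2])
p,E=grab("wrist");cv2.imwrite("pics/w19.png",p["pixels"])
q,E=grab("scene");a=cv2.resize(q["pixels"][150:250,160:280],None,fx=5,fy=5,interpolation=cv2.INTER_CUBIC)
cv2.imwrite("pics/s19.png",a)
im=p["pixels"][150:340,170:330];cv2.imwrite("pics/w19c.png",cv2.resize(im,None,fx=3.1,fy=3.1,interpolation=cv2.INTER_CUBIC))
E
```

```text
clock: 17.95
position: [0.5471, -0.0648, 0.2095]
tool_rot: [2.662, -0.097, 1.508]
force: [0.3, -0.4, -3.0]
grip_width: 0.0311
t [ 0.7 -0.1 -0.3] r [-0.    0.04  0.08] clock 17.95
```

View pics/w19c.png

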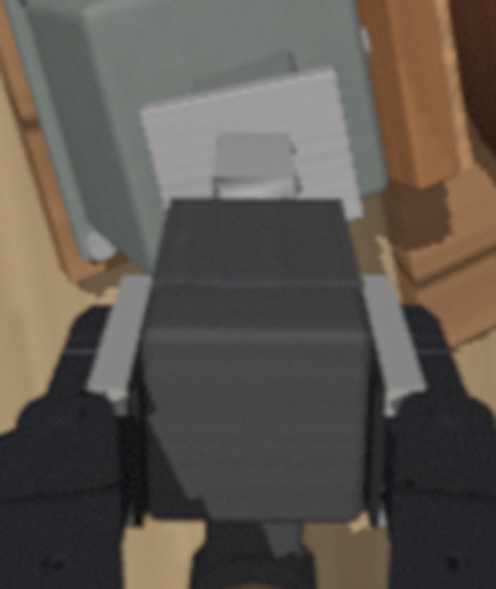

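View pics/s19.png

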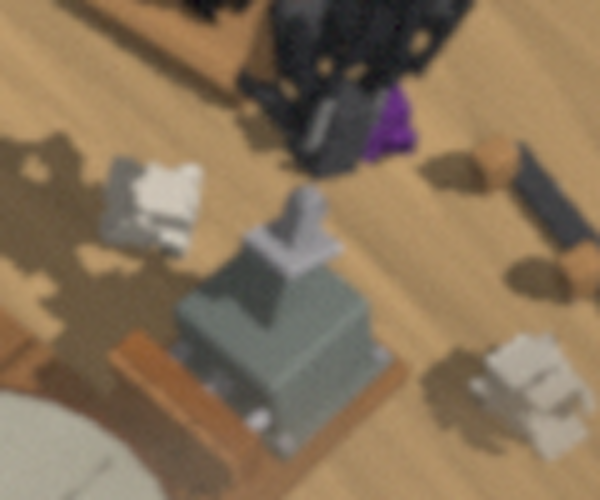

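```bash
python3 -m creep '[{"tx":0.4,"ty":-0.3,"tz":10,"rx":0,"ry":0,"rz":0,"hand":1},{"tx":0.4,"ty":-0.3,"tz":20,"rx":0,"ry":0,"rz":0,"hand":1},{"tx":0.4,"ty":-0.3,"tz":26,"rx":0,"ry":0,"rz":0,"hand":1},{"tx":0.4,"ty":-0.3,"tz":32,"rx":0,"ry":0,"rz":0,"hand":1}]';python3 - <<'E'
from h import *
s=bot.observe();print(s["force"],s["moment"]);rows(RCa(12),NO+.023*N[:,2])
p,E=grab("wrist")
im=p["pixels"][150:340,170:330];cv2.imwrite("pics/w20c.png",cv2.resize(im,None,fx=3.1,fy=3.1,interpolation=cv2.INTER_CUBIC))
E
```

```text
clock: 18.45
position: [0.5617, -0.0626, 0.1805]
tool_rot: [2.663, -0.097, 1.507]
force: [0.4, -0.6, -3.0]
grip_width: 0.0307
[ 0.41901191 -0.55099509 -2.96308209] [-0.0583948   0.80143829  0.02368344]
t [ 0.4  0.6 24.2] r [-0.04  0.05  0.02] clock 18.45
```

View pics/w20c.png

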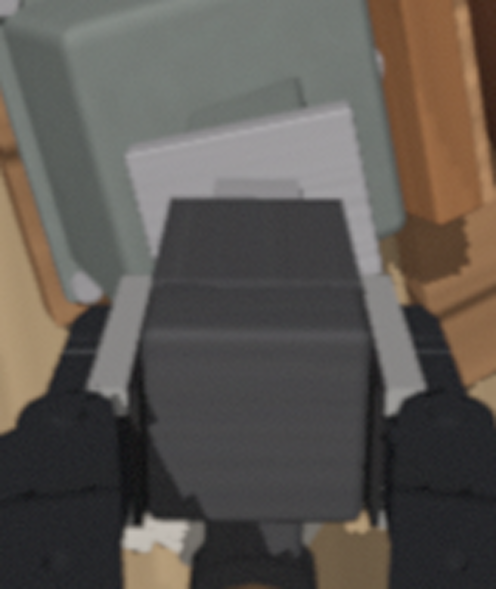

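```bash
python3 -m creep '[{"tx":0.2,"ty":0.3,"tz":5,"rx":0,"ry":0,"rz":0,"hand":1},{"tx":0.2,"ty":0.3,"tz":10,"rx":0,"ry":0,"rz":0,"hand":1},{"tx":0.2,"ty":0.3,"tz":15,"rx":0,"ry":0,"rz":0,"hand":1},{"tx":0.2,"ty":0.3,"tz":18,"rx":0,"ry":0,"rz":0,"hand":1}]';python3 -m creep '[{"tx":0,"ty":0,"tz":3,"rx":0,"ry":0,"rz":0,"hand":1},{"tx":0,"ty":0,"tz":5,"rx":0,"ry":0,"rz":0,"hand":1}]';python3 - <<'E'
from h import *
s=bot.observe();print(s["force"],s["moment"]);rows(RCa(12),NO+.023*N[:,2])
E
```

```text
clock: 18.9
position: [0.5703, -0.0611, 0.165]
tool_rot: [2.663, -0.097, 1.508]
force: [-0.3, -0.2, -4.1]
grip_width: 0.0305
clock: 19.1
position: [0.5726, -0.0607, 0.1606]
tool_rot: [2.663, -0.097, 1.508]
force: [-0.4, 0.3, -2.6]
grip_width: 0.0307
[-0.44816245  0.28346792 -2.55929256] [-0.02809531  0.79328473 -0.00723752]
t [-0.2  0.2  1.4] r [-0.04  0.03  0.04] clock 19.1
```

Still free sliding. I continue in 1.5 mm steps until contact.

```bash
python3 -m creep '[{"tx":0,"ty":0,"tz":1.5,"rx":0,"ry":0,"rz":0,"hand":1},{"tx":0,"ty":0,"tz":1.5,"rx":0,"ry":0,"rz":0,"hand":1}]';python3 -m creep '[{"tx":0,"ty":0,"tz":1.5,"rx":0,"ry":0,"rz":0,"hand":1},{"tx":0,"ty":0,"tz":1.5,"rx":0,"ry":0,"rz":0,"hand":1}]';python3 - <<'E'
from h import *
s=bot.observe();print(s["force"],s["moment"]);rows(RCa(12),NO+.023*N[:,2])
E
```

```text
clock: 19.3
position: [0.5732, -0.0606, 0.1595]
tool_rot: [2.662, -0.097, 1.508]
force: [-2.3, -1.1, 1.1]
grip_width: 0.031
clock: 19.5
position: [0.5735, -0.0606, 0.1592]
tool_rot: [2.661, -0.098, 1.508]
force: [-28.2, 0.2, 36.3]
grip_width: 0.0307
[-28.20975597   0.18737127  36.25635974] [0.4417512  2.15119946 0.332709  ]
t [-0.3  0.2 -0.3] r [ 0.04 -0.02  0.01] clock 19.5
```

```bash
python3 -m creep '[{"tx":0,"ty":0,"tz":-1.6,"rx":0,"ry":0,"rz":0,"hand":1},{"tx":0,"ty":0,"tz":-1.6,"rx":0,"ry":0,"rz":0,"hand":0},{"tx":0,"ty":0,"tz":-1.6,"rx":0,"ry":0,"rz":0,"hand":-1},{"tx":0,"ty":0,"tz":-1.6,"rx":0,"ry":0,"rz":0,"hand":-1},{"tx":0,"ty":0,"tz":-1.6,"rx":0,"ry":0,"rz":0,"hand":-1},{"tx":0,"ty":0,"tz":-1.6,"rx":0,"ry":0,"rz":0,"hand":-1},{"tx":0,"ty":0,"tz":-1.6,"rx":0,"ry":0,"rz":0,"hand":-1}]';python3 - <<'E'
from h import *
s=bot.observe();print(s["force"]);rows(RCa(12),NO+.023*N[:,2])
p,E=grab("wrist");cv2.imwrite("pics/w21.png",p["pixels"])
q,E=grab("scene");cv2.imwrite("pics/s21.png",cv2.resize(q["pixels"][150:250,160:280],None,fx=5,fy=5,interpolation=cv2.INTER_CUBIC))
E
```

```text
clock: 20.2
position: [0.5732, -0.0603, 0.1593]
tool_rot: [2.663, -0.097, 1.508]
force: [-0.7, 0.4, 0.4]
grip_width: 0.0853
[-0.65801484  0.41381448  0.36326831]
t [-0.6  0.4 -0.1] r [-0.05  0.02  0.06] clock 20.2
```

View pics/w21.png

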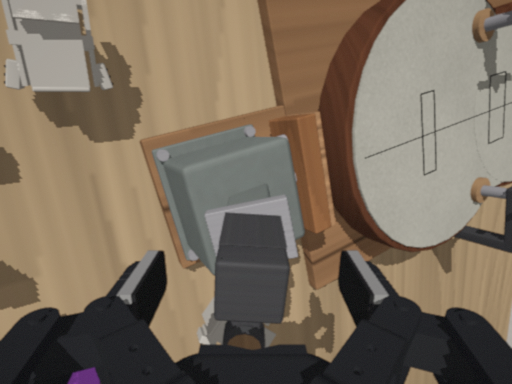

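View pics/s21.png

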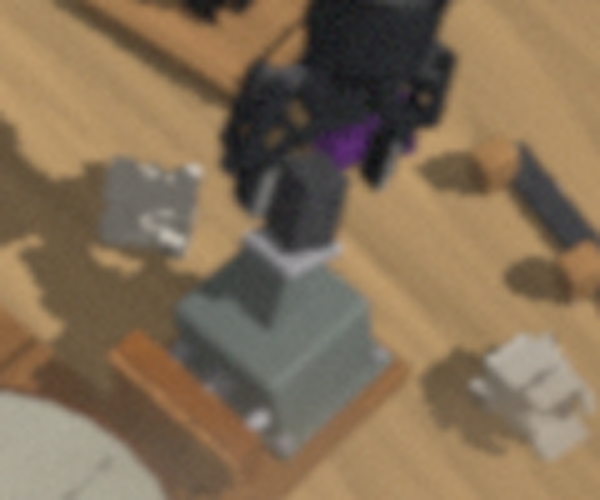

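```bash
python3 -m creep '[{"tx":0,"ty":0,"tz":-25,"rx":0,"ry":0,"rz":0,"hand":-1},{"tx":0,"ty":0,"tz":-60,"rx":0,"ry":0,"rz":0,"hand":-1},{"tx":-10,"ty":0,"tz":-80,"rx":0,"ry":0,"rz":0,"hand":-1},{"tx":-45,"ty":0,"tz":-80,"rx":0,"ry":0,"rz":0,"hand":-1},{"tx":-70,"ty":0,"tz":-80,"rx":0,"ry":0,"rz":0,"hand":-1},{"tx":-70,"ty":0,"tz":-80,"rx":0,"ry":0,"rz":0,"hand":-1},{"tx":-70,"ty":0,"tz":-80,"rx":0,"ry":0,"rz":0,"hand":-1}]' 40;python3 - <<'E'
from h import *
def H(phi,h,r=.07): return NO+N@[r*np.cos(phi),r*np.sin(phi),h]
rows(RCa(12),H(np.radians(-102),.037))
p,E=grab("wrist");cv2.imwrite("pics/w22.png",p["pixels"])
print(proj(p,E,[H(np.radians(-102),.076),NO+.054*N[:,2],NO]))
E
```

```text
clock: 21.0
position: [0.5314, -0.1347, 0.2231]
tool_rot: [2.663, -0.097, 1.507]
force: [0.4, 0.7, -0.2]
grip_width: 0.0856
t [-0.2  0.5 66. ] r [-0.06  0.04 -0.01] clock 21.0
[[253.13989786 233.29543933]
 [253.17482109 114.18907735]
 [253.02353097 110.9537585 ]]
```

View pics/w22.png

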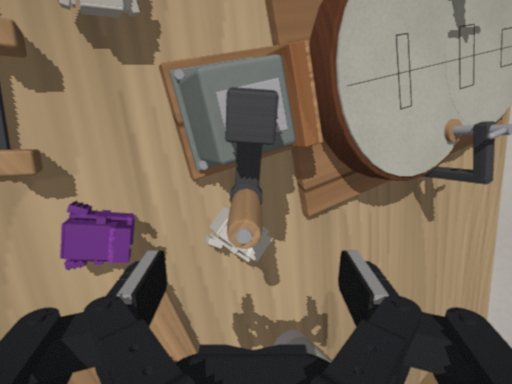

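```bash
python3 -m creep '[{"tx":0,"ty":-2,"tz":20,"rx":0,"ry":0,"rz":0,"hand":-1},{"tx":0,"ty":-4.5,"tz":45,"rx":0,"ry":0,"rz":0,"hand":-1},{"tx":0,"ty":-4.5,"tz":66,"rx":0,"ry":0,"rz":0,"hand":-1},{"tx":0,"ty":-4.5,"tz":66,"rx":0,"ry":0,"rz":0,"hand":0.5},{"tx":0,"ty":-4.5,"tz":66,"rx":0,"ry":0,"rz":0,"hand":1},{"tx":0,"ty":-4.5,"tz":66,"rx":0,"ry":0,"rz":0,"hand":1},{"tx":0,"ty":-4.5,"tz":66,"rx":0,"ry":0,"rz":0,"hand":1},{"tx":0,"ty":-4.5,"tz":66,"rx":0,"ry":0,"rz":0,"hand":1}]' 30;python3 - <<'E'
from h import *
s=bot.observe();d=N.T@(s["position"]-NO);print(d,np.hypot(*d[:2]),np.degrees(np.arctan2(d[1],d[0])))
p,E=grab("wrist");cv2.imwrite("pics/w23.png",p["pixels"]);print(s["force"],s["grip_width"])
E
```

```text
clock: 21.85
position: [0.5585, -0.13, 0.1637]
tool_rot: [2.662, -0.096, 1.509]
force: [-0.2, -0.3, 1.5]
grip_width: 0.0227
[-0.01857281 -0.0667963   0.03759144] 0.0693303339746494 -105.53867216624481
[-0.1504223  -0.27003684  1.47156343] 0.022711536724825395
```

View pics/w23.png

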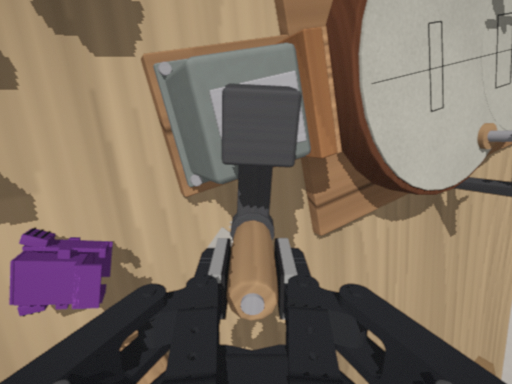

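```bash
cat > wind.py <<'E'
import numpy as np
def tab(f0,step=15,n=8,r=70.):
    for k in range(1,n+1):
        f=np.radians(f0-step*k);g=np.radians(f0)
        a,b=np.radians(78),np.radians(-12)
        print(k,round(r*(np.cos(f-a)-np.cos(g-a)),1),round(r*(np.cos(f-b)-np.cos(g-b)),1))
for f in(-105.5,-225.5,-345.5): print(f);tab(f)
E
python3 wind.py
```

```text
-105.5
1 3.5 -17.9
2 11.5 -34.4
3 23.5 -48.2
4 38.6 -58.4
5 55.9 -64.3
6 74.1 -65.6
7 92.1 -62.1
8 108.5 -54.1
-225.5
1 13.8 12.0
2 24.0 27.1
3 30.0 44.4
4 31.2 62.6
5 27.7 80.6
6 19.7 97.0
7 7.7 110.8
8 -7.4 121.0
-345.5
1 -17.3 5.9
2 -35.5 7.2
3 -53.4 3.7
4 -69.9 -4.3
5 -83.7 -16.3
6 -93.9 -31.4
7 -99.8 -48.7
8 -101.1 -66.9
```

```bash
python3 -m creep '[{"tx":3.5,"ty":-17.9,"tz":0,"rx":0,"ry":0,"rz":0,"hand":1},{"tx":11.5,"ty":-34.4,"tz":0,"rx":0,"ry":0,"rz":0,"hand":1},{"tx":23.5,"ty":-48.2,"tz":0,"rx":0,"ry":0,"rz":0,"hand":1},{"tx":38.6,"ty":-58.4,"tz":0,"rx":0,"ry":0,"rz":0,"hand":1},{"tx":55.9,"ty":-64.3,"tz":0,"rx":0,"ry":0,"rz":0,"hand":1},{"tx":74.1,"ty":-65.6,"tz":0,"rx":0,"ry":0,"rz":0,"hand":1},{"tx":92.1,"ty":-62.1,"tz":0,"rx":0,"ry":0,"rz":0,"hand":1},{"tx":108.5,"ty":-54.1,"tz":0,"rx":0,"ry":0,"rz":0,"hand":1}]';cat > chk.py <<'E'
from h import *
s=bot.observe();d=N.T@(s["position"]-NO);print(d.round(4),np.hypot(*d[:2]).round(4),np.degrees(np.arctan2(d[1],d[0])).round(1),"F nose",(N.T@s["force"]).round(1),"q",s["qpos"].round(2))
E
python3 chk.py
```

```text
clock: 22.7
position: [0.5147, -0.015, 0.1616]
tool_rot: [2.706, -0.101, 1.512]
force: [-28.7, 17.9, -5.3]
grip_width: 0.0225
[-0.0456  0.0528  0.0496] 0.0697 130.8 F nose [-25.8  21.2   7.7] q [-0.34  0.34  0.34  2.32 -1.26  0.17  1.1 ]
```

```bash
python3 -m creep '[{"tx":0,"ty":0,"tz":0,"rx":0,"ry":0,"rz":0,"hand":0.3},{"tx":0,"ty":0,"tz":0,"rx":0,"ry":0,"rz":0,"hand":-0.3},{"tx":0,"ty":0,"tz":0,"rx":0,"ry":0,"rz":0,"hand":-1},{"tx":0,"ty":0,"tz":0,"rx":0,"ry":0,"rz":0,"hand":-1},{"tx":0,"ty":0,"tz":0,"rx":0,"ry":0,"rz":0,"hand":-1}]';python3 chk.py; python3 - <<'E'
from h import *
p,E=grab("wrist");cv2.imwrite("pics/w24.png",p["pixels"])
q,E=grab("scene");cv2.imwrite("pics/s24.png",cv2.resize(q["pixels"][150:250,160:280],None,fx=5,fy=5,interpolation=cv2.INTER_CUBIC))
E
```

```text
clock: 23.2
position: [0.5231, -0.0196, 0.1665]
tool_rot: [2.69, -0.097, 1.507]
force: [0.1, 0.2, 1.3]
grip_width: 0.0847
[-0.0365  0.0472  0.0503] 0.0596 127.7 F nose [0.7 0.2 1.1] q [-0.33  0.34  0.34  2.31 -1.26  0.16  1.1 ]
```

View pics/w24.png

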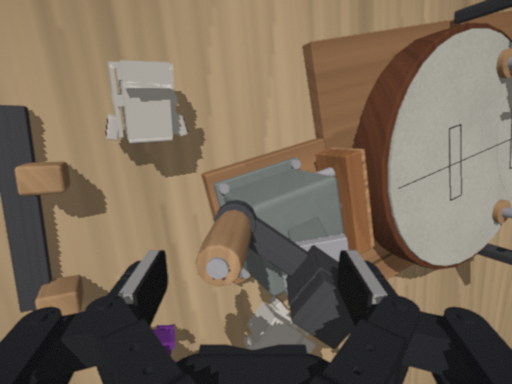

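View pics/s24.png

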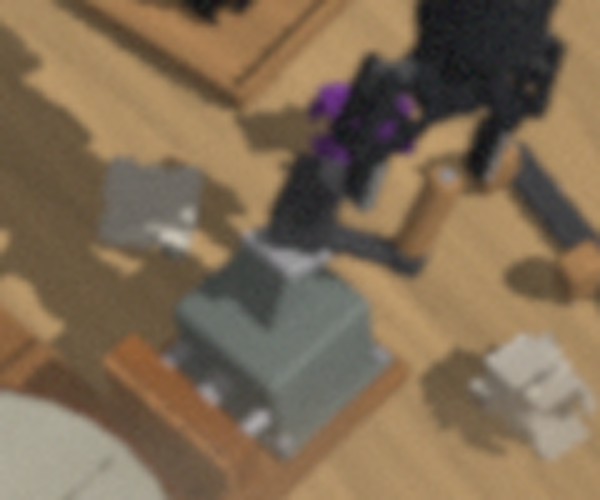

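```bash
cat >> h.py <<'E'
def RW(t,yaw=7.0,flip=1):
    M=nose(np.radians(yaw),t);return np.stack([flip*M[:,0],-flip*M[:,1],-M[:,2]],1)
def H(phid,h,r=.07):
    f=np.radians(phid);return NO+N@[r*np.cos(f),r*np.sin(f),h]
E
python3 -m creep '[{"tx":0,"ty":0,"tz":-20,"rx":0,"ry":0,"rz":0,"hand":-1},{"tx":0,"ty":0,"tz":-50,"rx":0,"ry":0,"rz":0,"hand":-1},{"tx":0,"ty":0,"tz":-85,"rx":0,"ry":0,"rz":0,"hand":-1},{"tx":0,"ty":0,"tz":-85,"rx":0,"ry":0,"rz":0,"hand":-1}]';python3 chk.py
python3 - <<'E'
from h import *
p,E=grab("wrist");cv2.imwrite("pics/w25.png",p["pixels"]);print(proj(p,E,[H(131,.076),H(0,.054,0)]))
for t in (5,10): rows(RW(t),H(131,.058)-.09*RW(t)[:,2])
E
```

```text
clock: 23.7
position: [0.4886, -0.0232, 0.2388]
tool_rot: [2.688, -0.096, 1.51]
force: [0.4, 0.3, 1.1]
grip_width: 0.0855
[-0.0331  0.0477  0.1304] 0.0581 124.7 F nose [0.9 0.2 0.8] q [-0.87  0.17  0.93  2.33 -0.71  0.32  0.58]
[[234.99067642 213.08465572]
 [306.63583973 252.53701773]]
t [ 9.6 20.4 -9.4] r [ 14.43 -18.32  77.23] clock 23.75
t [  8.1  13.2 -12. ] r [ 11.02 -14.13  77.62] clock 23.75
```

View pics/w25.png

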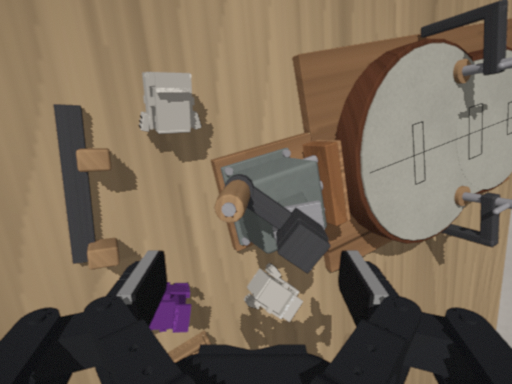

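```bash
python3 -m creep '[{"tx":1,"ty":2,"tz":-1,"rx":1.3,"ry":-1.7,"rz":8,"hand":-1},{"tx":2,"ty":4,"tz":-2,"rx":2.6,"ry":-3.3,"rz":16,"hand":-1},{"tx":3,"ty":6,"tz":-3,"rx":3.9,"ry":-5,"rz":24,"hand":-1},{"tx":4,"ty":7,"tz":-5,"rx":5.2,"ry":-6.5,"rz":32,"hand":-1},{"tx":5,"ty":8,"tz":-6,"rx":6.5,"ry":-8,"rz":40,"hand":-1},{"tx":6,"ty":10,"tz":-7,"rx":7.8,"ry":-9.8,"rz":48,"hand":-1},{"tx":7,"ty":12,"tz":-8,"rx":9.1,"ry":-11.5,"rz":56,"hand":-1},{"tx":8,"ty":13,"tz":-9,"rx":10.4,"ry":-13,"rz":64,"hand":-1}]';python3 - <<'E'
from h import *
rows(RW(8),H(132,.058)-.09*RW(8)[:,2])
E
```

```text
clock: 24.55
position: [0.4975, -0.0162, 0.2522]
tool_rot: [3.07, -0.177, 0.358]
force: [-1.4, -0.4, -0.3]
grip_width: 0.0852
t [ 0.2  1.8 -5.3] r [ 1.97 -2.58 13.28] clock 24.55
```

```bash
python3 -m creep '[{"tx":0,"ty":1,"tz":-2,"rx":1,"ry":-1.3,"rz":7,"hand":-1},{"tx":0,"ty":1.8,"tz":-5,"rx":2,"ry":-2.6,"rz":13.3,"hand":-1},{"tx":0,"ty":1.8,"tz":-5,"rx":2,"ry":-2.6,"rz":13.3,"hand":-1},{"tx":0,"ty":1.8,"tz":-5,"rx":2,"ry":-2.6,"rz":13.3,"hand":-1},{"tx":0,"ty":1.8,"tz":-5,"rx":2,"ry":-2.6,"rz":13.3,"hand":-1}]';python3 chk.py; python3 - <<'E'
from h import *
p,E=grab("wrist");cv2.imwrite("pics/w26.png",p["pixels"]);print(proj(p,E,[H(131,.076),H(0,.054,0),H(131,.088),H(0,.066,0)]).round(0).tolist())
rows(RW(8),H(132,.058)-.09*RW(8)[:,2])
np.save("E26.npy",E)
E
```

```text
clock: 25.05
position: [0.4965, -0.0182, 0.2574]
tool_rot: [3.14, -0.141, 0.129]
force: [0.2, 0.2, -0.2]
grip_width: 0.0853
[-0.0169  0.0518  0.1428] 0.0545 108.1 F nose [ 0.1  0.2 -0.3] q [-1.02  0.59  1.38  2.04 -0.79  0.98 -0.7 ]
[[251.0, 214.0], [323.0, 147.0], [251.0, 224.0], [326.0, 155.0]]
t [ 0.8 -0.1  0. ] r [-0.   -0.08  0.39] clock 25.1
```

View pics/w26.png

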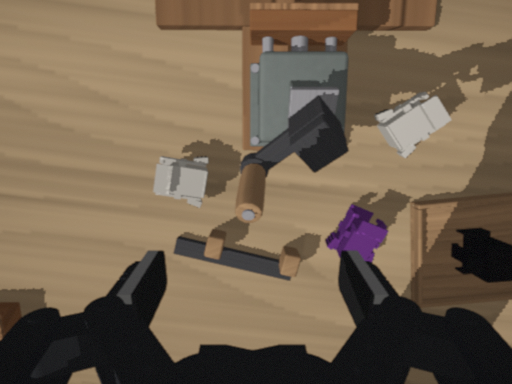

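```bash
cat > kin.py <<'E'
import numpy as np
from scipy.spatial.transform import Rotation as R
from scipy.optimize import least_squares
D=[([-1.2032033,.52205155,-.03630877,1.59999069,.02121381,1.02107705,-.11281317],[0.26487,.56574,.23071],[-3.14046,.0001,2.70377]),
([-0.85293092,0.02522329,0.31451938,2.12704959,-0.13195101,0.74623852,-0.45013334],[0.4024,0.2067,0.3027],[2.968,-0.197,1.591]),
([-0.49712174,0.07312079,0.6651247,2.15904317,-0.44677668,0.54681424,-0.6577056],[0.5066,-0.0667,0.3029],[3.068,-0.45,0.433]),
([-0.59984594,0.03277224,0.6942364,2.20858446,-0.26721883,0.4425877,-1.15497078],[0.5048,-0.0652,0.3018],[3.14,-0.487,0.112]),
([-0.01029984,0.59569387,0.8025628,1.8314483,-0.5202178,0.94301229,-0.3379597],[0.4498,-0.3347,0.1978],[-3.139,0.003,0.208]),
([-0.56636959,0.19931818,0.73202701,2.23159404,-0.73811262,0.37025557,-0.68447591],[0.5259,-0.0656,0.2533],[-3.141,-0.486,0.118]),
([-0.98489637,0.35380103,0.41780986,1.87547876,-0.17048975,0.94664031,-0.32226377],[0.44259954,0.26957245,0.24914329],[3.13961673,.00232925,1.73866251]),
([-0.5142601,0.16176613,0.50652151,2.19867435,-0.2708979,0.42004286,0.31782409],[0.51280294,-0.01932781,0.25142509],[2.747,0.004,1.69]),
([-0.02328543,0.21813211,0.33753535,2.14988236,-0.68100124,0.41297885,0.98082748],[0.53312177,-0.14767311,0.25352137],[2.655,0.0,1.682]),
([-.34,.34,.34,2.32,-1.26,.17,1.10],[.5147,-.015,.1616],[2.706,-.101,1.512]),
([-1.02,.59,1.38,2.04,-.79,.98,-.70],[.4965,-.0182,.2574],[3.14,-.141,.129])]
S=None
def fk(q,v):
    T=np.eye(4)
    def rot(ax,a):
        M=np.eye(4);M[:3,:3]=R.from_euler(ax,a).as_matrix();return M
    def tr(x,y,z):
        M=np.eye(4);M[:3,3]=[x,y,z];return M
    sg=S
    T=rot('z',sg[0]*q[0]+v[4])@tr(0,0,v[0])@rot('y',sg[1]*q[1])@rot('z',sg[2]*q[2])@tr(v[5],0,v[1])@rot('y',sg[3]*q[3])@tr(v[6],0,0)@rot('z',sg[4]*q[4])@tr(0,0,v[2])@rot('y',sg[5]*q[5])@tr(v[8],0,0)@rot('z',sg[6]*q[6]+v[7])@tr(0,0,v[3])
    return T
def res(v):
    o=[]
    for q,p,r in D:
        T=fk(q,v);o+=list((T[:3,3]-p)*10);o+=list((R.from_matrix(T[:3,:3]).inv()*R.from_euler('xyz',r)).as_rotvec())
    return np.array(o)
def fitall():
    global S
    import itertools
    best=None
    for sg in itertools.product([1,-1],repeat=3):
        for last in (1,-1):
            S=[sg[0],1,sg[1],1,sg[2],1,last]
            for o in (0,1.57,3.14,-1.57):
                r=least_squares(res,[.35,.4,.4,.3,0,0,0,o,0],max_nfev=60)
                if best is None or r.cost<best[0]: best=(r.cost,S,r.x)
    return best
if __name__=="__main__":
    b=fitall();print(b[0],b[1],b[2].round(4));S=b[1];print(np.abs(res(b[2])).reshape(-1,6).max(1).round(3))
E
time python3 kin.py
```

```text
0.049949223803627346 [-1, 1, -1, 1, -1, 1, -1] [ 3.1090e-01  5.1920e-01  4.1560e-01  3.2020e-01 -1.0230e-01  4.0000e-04
 -1.8600e-02  1.4756e+00 -2.6000e-03]
[0.082 0.098 0.044 0.061 0.097 0.047 0.038 0.039 0.048 0.041 0.14 ]
real	0m57.004s
user	0m57.380s
sys	0m0.112s
```

```bash
cat > kin2.py <<'E'
from kin import *
SG=[-1,1,-1,1,-1,1,-1]
def rot(ax,a):
    M=np.eye(4);M[:3,:3]=R.from_euler(ax,a).as_matrix();return M
def tr(x,y,z):
    M=np.eye(4);M[:3,3]=[x,y,z];return M
# v: d1,d3,d5,d7, offsets q1..q7 (7), x1, x3, x5, x7 , base x,y
def fk(q,v):
    a=[SG[i]*q[i]+v[4+i] for i in range(7)]
    return tr(v[15],v[16],0)@rot('z',a[0])@tr(v[11],0,v[0])@rot('y',a[1])@rot('z',a[2])@tr(v[12],0,v[1])@rot('y',a[3])@tr(v[13],0,0)@rot('z',a[4])@tr(0,0,v[2])@rot('y',a[5])@tr(v[14],0,0)@rot('z',a[6])@tr(0,0,v[3])
def res2(v):
    o=[]
    for q,p,r in D:
        T=fk(q,v);o+=list((T[:3,3]-p)*10);o+=list((R.from_matrix(T[:3,:3]).inv()*R.from_euler('xyz',r)).as_rotvec()*2)
    return np.r_[o,(v[4:11]-[-.1,0,0,0,0,0,1.47])*.02,v[11:]*.3]
x0=np.r_[.311,.519,.4156,.32,-.1,0,0,0,0,0,1.4756,0,0,-.0186,0,0,0]
r=least_squares(res2,x0);V=r.x
if __name__=="__main__":
    print(r.cost,V.round(4));print(np.abs(r.fun[:66]).reshape(-1,6).max(1).round(3))
E
python3 kin2.py
```

```text
0.029292107455139705 [ 3.0580e-01  5.1550e-01  4.1130e-01  3.1510e-01 -2.4200e-02 -1.8200e-02
 -7.3900e-02 -8.3000e-03  6.2000e-03  4.8000e-02  1.4824e+00  2.9000e-03
  2.9000e-03  9.0000e-04 -1.9800e-02  6.2000e-03 -4.1000e-03]
[0.063 0.074 0.018 0.057 0.04  0.029 0.02  0.043 0.044 0.046 0.077]
```

```bash
cat > sim.py <<'E'
from kin2 import fk,V
import numpy as np
from scipy.spatial.transform import Rotation as R
def nose(psi,tilt=28):
    t=np.radians(tilt);c,s_=np.cos(psi),np.sin(psi)
    z=np.array([-np.sin(t)*c,-np.sin(t)*s_,np.cos(t)]);y=np.array([-s_,c,0]);return np.stack([np.cross(y,z),y,z],1)
NO=np.array([.5842,-.0596,.1392]);Y=np.radians(7);N=nose(Y)
LO=np.array([-2.91,-.3,-1.5,.17,-1.26,.16,-2.52]);HI=np.array([2.91,2.13,1.42,2.43,4.41,1.93,2.52])
def H(phid,h,r=.07):
    f=np.radians(phid);return NO+N@[r*np.cos(f),r*np.sin(f),h]
def RT(t,yawadd=0):
    M=nose(Y,t);A=np.stack([M[:,0],-M[:,1],-M[:,2]],1);return A@R.from_euler('z',np.radians(yawadd)).as_matrix()
def err(q,Rg,pg):
    T=fk(q,V);return np.r_[pg-T[:3,3],(R.from_matrix(Rg@T[:3,:3].T)).as_rotvec()*.3]
def step(q,Rg,pg,it=12):
    for _ in range(it):
        e=err(q,Rg,pg)
        J=np.stack([(err(q+1e-5*np.eye(7)[i],Rg,pg)-e)/-1e-5 for i in range(7)],1)
        free=np.ones(7,bool)
        for _ in range(4):
            Jf=J[:,free];dq=np.zeros(7);dq[free]=Jf.T@np.linalg.solve(Jf@Jf.T+1e-6*np.eye(6),e)
            bad=((q+dq<LO+.005)|(q+dq>HI-.005))&free
            if not bad.any(): break
            free&=~bad
        q=np.clip(q+dq,LO,HI)
        if np.abs(e).max()<2e-4: break
    return q,np.linalg.norm(err(q,Rg,pg)[:3])*1000,np.degrees(np.linalg.norm(err(q,Rg,pg)[3:])/.3)
def goto(q,Rg,pg,n=10):
    T=fk(q,V);r=(R.from_matrix(T[:3,:3].T@Rg)).as_rotvec()
    for k in range(1,n+1):
        q,a,b=step(q,T[:3,:3]@R.from_rotvec(r*k/n).as_matrix(),T[:3,3]+(pg-T[:3,3])*k/n)
    return q,a,b
def lap(q,Rg,phi0,tot=620,h=.058,tip=.019):
    m=9;ml=9;w=0;wo=0
    for th in range(0,tot+1,15):
        q,a,b=step(q,Rg,H(phi0-th,h)+tip*Rg[:,2]);w=max(w,a);wo=max(wo,b)
        mar=np.minimum(q-LO,HI-q);
        if mar.min()<m: m=mar.min();ml=(int(mar.argmin())+1,th)
    return q,round(m,3),ml,round(w,1),round(wo,1)
if __name__=="__main__":
    q=np.array([-1.02,.59,1.38,2.04,-.79,.98,-.70])
    # policy test: look pose -> handle wind
    ql=np.array([-0.02328543,0.21813211,0.33753535,2.14988236,-0.68100124,0.41297885,0.98082748])
    Rg=RT(28,-90+12);Rg0=np.stack([N[:,1],N[:,0],-N[:,2]],1)@R.from_euler('z',np.radians(12)).as_matrix()
    a,_,_=goto(ql,Rg0,NO+.02*N[:,2]);a,_,_=goto(a,Rg0,H(-105,.11));a,x,y=goto(a,Rg0,H(-105,.037));print(a.round(2),x,y)
    for th in range(15,121,15): a,x,y=step(a,Rg0,H(-105-th,.037));
    print(a.round(2),x,y,"obs [-0.34 .34 .34 2.32 -1.26 .17 1.10]")
    for t in (0,5,8,12,18,24):
        for ya in (0,-30,-60,-90,-120,-150,-180,30,60):
            if ya not in(0,-180) and t<18: continue
            Rg=RT(t,ya);n=10
            # two-stage yaw
            qq=q
            for k in (1/3,2/3,1): qq,a,b=goto(qq,RT(8+(t-8)*k,ya*k),H(131,.058)-.06*Rg[:,2])
            print(t,ya,"pre",round(a,1),round(b,1),qq.round(2),*lap(qq,Rg,131)[1:])
E
python3 sim.py
```

```text
[ 0.04  0.41  0.22  2.19 -1.18  0.29  1.23] 1.7510160864436663e-05 6.545511925089221e-07
[-0.45  0.38  0.49  2.3  -1.25  0.25  1.08] 8.187849288218747 2.7729653468284794 obs [-0.34 .34 .34 2.32 -1.26 .17 1.10]
0 0 pre 0.0 0.0 [-0.92  0.72  1.29  1.92 -0.74  1.13 -0.79] 0.254 (3, 30) 0.0 0.0
0 -180 pre 0.0 0.0 [-0.5   0.38  0.55  1.93 -0.25  0.89  1.88] 0.344 (7, 615) 0.0 0.0
5 0 pre 0.0 0.0 [-0.97  0.67  1.32  2.   -0.79  1.03 -0.75] 0.255 (3, 45) 0.0 0.0
5 -180 pre 0.0 0.0 [-0.52  0.33  0.57  2.01 -0.27  0.77  1.9 ] 0.269 (7, 615) 0.0 0.0
8 0 pre 0.0 0.0 [-1.    0.64  1.33  2.05 -0.82  0.97 -0.72] 0.253 (5, 315) 0.0 0.0
8 -180 pre 0.0 0.0 [-0.54  0.3   0.58  2.06 -0.29  0.7   1.92] 0.213 (7, 615) 0.0 0.0
12 0 pre 0.0 0.0 [-1.03  0.6   1.35  2.11 -0.87  0.88 -0.67] 0.175 (5, 315) 0.0 0.0
12 -180 pre 0.0 0.0 [-0.55  0.26  0.59  2.12 -0.32  0.6   1.95] 0.122 (7, 615) 0.0 0.0
18 0 pre 0.0 0.0 [-1.08  0.53  1.36  2.2  -0.96  0.75 -0.57] 0.026 (5, 315) 0.0 0.0
18 -30 pre 0.0 0.0 [-1.03  0.43  1.24  2.2  -0.84  0.65 -0.16] 0.104 (5, 315) 0.0 0.0
18 -60 pre 0.0 0.0 [-0.96  0.35  1.1   2.21 
[... 629 characters left out ...]
85) 0.0 0.0
24 -30 pre 0.0 0.0 [-1.05  0.35  1.21  2.3  -0.97  0.49 -0.03] 0.011 (5, 300) 0.0 0.0
24 -60 pre 0.0 0.0 [-0.95  0.28  1.05  2.3  -0.84  0.41  0.38] 0.012 (6, 345) 0.0 0.0
24 -90 pre 0.0 0.0 [-0.83  0.23  0.9   2.3  -0.74  0.36  0.8 ] 0.014 (6, 345) 0.0 0.0
24 -120 pre 0.0 0.0 [-0.72  0.2   0.77  2.31 -0.65  0.33  1.24] 0.006 (5, 315) 0.0 0.0
24 -150 pre 0.0 0.0 [-0.61  0.18  0.64  2.31 -0.58  0.31  1.69] 0.011 (5, 315) 0.0 0.0
24 -180 pre 0.0 0.0 [-0.5   0.17  0.52  2.31 -0.52  0.3   2.16] 0.008 (6, 30) 15.6 5.3
24 30 pre 0.0 0.0 [-1.13  0.52  1.41  2.29 -1.15  0.68 -0.91] 0.011 (6, 345) 0.0 0.0
24 60 pre 0.0 0.0 [-1.13  0.52  1.41  2.29 -1.15  0.68 -1.44] 0.011 (6, 345) 0.0 0.0
```

```bash
python3 - <<'E'
from h import *
G=RW(5)
rows(G,H(131,.058)-.055*G[:,2]);rows(G,H(131,.058)+.019*G[:,2])
E
```

```text
t [ 4.5 -0.9 34.8] r [ 0.01 -3.08  0.39] clock 25.1
t [  0.5  -0.9 108.7] r [ 0.01 -3.08  0.39] clock 25.1
```

```bash
python3 -m creep '[{"tx":4,"ty":-0.9,"tz":25,"rx":0,"ry":-3,"rz":0.4,"hand":-1},{"tx":3,"ty":-0.9,"tz":55,"rx":0,"ry":-3,"rz":0.4,"hand":-1},{"tx":2,"ty":-0.9,"tz":80,"rx":0,"ry":-3,"rz":0.4,"hand":-1},{"tx":0.5,"ty":-0.9,"tz":100,"rx":0,"ry":-3,"rz":0.4,"hand":-1},{"tx":0.5,"ty":-0.9,"tz":108.5,"rx":0,"ry":-3,"rz":0.4,"hand":-1},{"tx":0.5,"ty":-0.9,"tz":108.5,"rx":0,"ry":-3,"rz":0.4,"hand":-1},{"tx":0.5,"ty":-0.9,"tz":108.5,"rx":0,"ry":-3,"rz":0.4,"hand":-1}]';python3 - <<'E'
from h import *
G=RW(5);s=bot.observe();print(s["force"],s["qpos"].round(2))
rows(G,H(131,.058)+.019*G[:,2])
p,E=grab("wrist");cv2.imwrite("pics/w27.png",p["pixels"])
print(proj(p,E,[H(131,.076)]))
E
```

```text
clock: 25.8
position: [0.5124, -0.0156, 0.1511]
tool_rot: [3.141, -0.089, 0.12]
force: [0.0, -0.3, 0.2]
grip_width: 0.0851
[ 0.04232775 -0.3231292   0.24744741] [-0.83  0.73  1.12  2.07 -0.96  0.86 -0.6 ]
t [-0.4 -0.4  1.2] r [ 0.03 -0.1  -0.12] clock 25.8
[[251.55080115 310.70802007]]
```

View pics/w27.png

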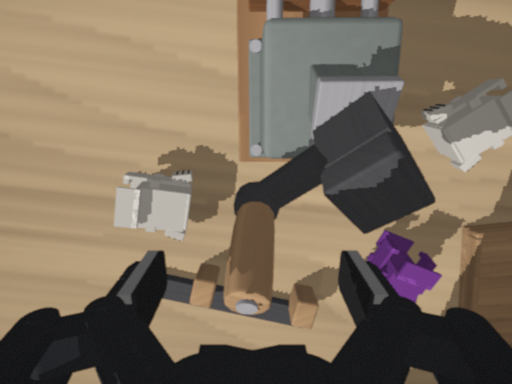

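```bash
python3 -m creep '[{"tx":0,"ty":-0.4,"tz":0,"rx":0,"ry":0,"rz":0,"hand":1},{"tx":0,"ty":-0.4,"tz":0,"rx":0,"ry":0,"rz":0,"hand":1},{"tx":0,"ty":-0.4,"tz":0,"rx":0,"ry":0,"rz":0,"hand":1},{"tx":0,"ty":-0.4,"tz":0,"rx":0,"ry":0,"rz":0,"hand":1},{"tx":0,"ty":-0.4,"tz":0,"rx":0,"ry":0,"rz":0,"hand":1},{"tx":0,"ty":-0.4,"tz":0,"rx":0,"ry":0,"rz":0,"hand":1}]' 30;cat > chk.py <<'E'
from h import *
s=bot.observe();g=s["position"]-.019*toolT(s)[:3,2];d=N.T@(g-NO);print(d.round(4),np.hypot(*d[:2]).round(4),np.degrees(np.arctan2(d[1],d[0])).round(1),"F nose",(N.T@s["force"]).round(1),"q",s["qpos"].round(2),s["grip_width"].round(4))
E
python3 chk.py
cat > wind2.py <<'E'
import numpy as np,sys
def tab(f0,step=15,n=8,r=70.):
    print(f0)
    for k in range(1,n+1):
        f=np.radians(f0-step*k);g=np.radians(f0);c=r*(np.cos(f)-np.cos(g))
        print(k,round(.9205*c,1),round(-r*(np.sin(f)-np.sin(g)),1),round(-.3907*c,1))
f0=float(sys.argv[1]);[tab(f0-120*i) for i in range(3)]
E
python3 wind2.py 131
```

```text
clock: 26.45
position: [0.512, -0.0151, 0.1503]
tool_rot: [3.141, -0.088, 0.12]
force: [-1.9, 0.3, 2.8]
grip_width: 0.0232
131.0
1 14.0 -10.1 -6.0
2 30.0 -15.9 -12.7
3 46.8 -17.0 -19.9
4 63.3 -13.4 -26.8
5 78.3 -5.2 -33.2
6 90.9 6.9 -38.6
7 100.2 22.1 -42.5
8 105.5 39.5 -44.8
11.0
1 1.0 18.2 -0.4
2 -2.3 36.1 1.0
3 -9.8 52.5 4.2
4 -21.0 66.2 8.9
5 -35.0 76.3 14.9
6 -51.0 82.1 21.6
7 -67.7 83.2 28.8
8 -84.2 79.5 35.8
-109.0
1 -15.1 -8.2 6.4
2 -27.7 -20.3 11.7
3 -36.9 -35.5 15.7
4 -42.3 -52.8 17.9
5 -43.3 -71.1 18.4
6 -39.9 -89.0 17.0
7 -32.4 -105.3 13.8
8 -21.3 -119.0 9.0Traceback (most recent call last):
  File "chk.py", line 2, in <module>
    s=bot.observe();g=s["position"]-.019*toolT(s)[:3,2];d=N.T@(g-NO);print(d.round(4),np.hypot(*d[:2]).round(4),np.degrees(np.arctan2(d[1],d[0])).round(1),"F nose",(N.T@s["force"]).round(1),"q",s["qpos"].round(2),s["grip_width"].round(4))
                                                                                                                                                                                                                     ^^^^^^^^^^^^^^^^^^^^^
AttributeError: 'float' object has no attribute 'round'
```

```bash
sed -i 's/,s\["grip_width"\].round(4))/,s["grip_width"])/' chk.py; python3 chk.py
```

```text
[-0.0459  0.053   0.0584] 0.0701 130.9 F nose [-0.3  0.6  3.3] q [-0.83  0.74  1.12  2.08 -0.96  0.86 -0.6 ] 0.023230831119008453
```

```bash
python3 -m creep '[{"tx":14,"ty":-10.1,"tz":-6,"rx":0,"ry":0,"rz":0,"hand":1},{"tx":30,"ty":-15.9,"tz":-12.7,"rx":0,"ry":0,"rz":0,"hand":1},{"tx":46.8,"ty":-17,"tz":-19.9,"rx":0,"ry":0,"rz":0,"hand":1},{"tx":63.3,"ty":-13.4,"tz":-26.8,"rx":0,"ry":0,"rz":0,"hand":1},{"tx":78.3,"ty":-5.2,"tz":-33.2,"rx":0,"ry":0,"rz":0,"hand":1},{"tx":90.9,"ty":6.9,"tz":-38.6,"rx":0,"ry":0,"rz":0,"hand":1},{"tx":100.2,"ty":22.1,"tz":-42.5,"rx":0,"ry":0,"rz":0,"hand":1},{"tx":105.5,"ty":39.5,"tz":-44.8,"rx":0,"ry":0,"rz":0,"hand":1}]';python3 chk.py
```

```text
clock: 27.25
position: [0.621, -0.0405, 0.2065]
tool_rot: [-3.141, -0.095, 0.123]
force: [9.4, 8.9, 18.6]
grip_width: 0.023
[0.0732 0.0145 0.0588] 0.0746 11.2 F nose [17.9  7.7 11.6] q [-0.69  0.81  1.13  1.75 -0.89  1.07 -0.71] 0.023018299728719823
```

```bash
python3 -m creep '[{"tx":0,"ty":0,"tz":0,"rx":0,"ry":0,"rz":0,"hand":1},{"tx":0,"ty":0,"tz":0,"rx":0,"ry":0,"rz":0,"hand":1}]';python3 chk.py; python3 - <<'E'
from h import *
p,E=grab("wrist");cv2.imwrite("pics/w28.png",p["pixels"])
E
```

```text
clock: 27.45
position: [0.6208, -0.0421, 0.2067]
tool_rot: [3.141, -0.096, 0.12]
force: [12.2, 7.4, 22.3]
grip_width: 0.023
[0.0729 0.0129 0.0591] 0.074 10.1 F nose [22.   5.9 13.6] q [-0.69  0.8   1.13  1.75 -0.89  1.07 -0.71] 0.0229928969822196
```

View pics/w28.png

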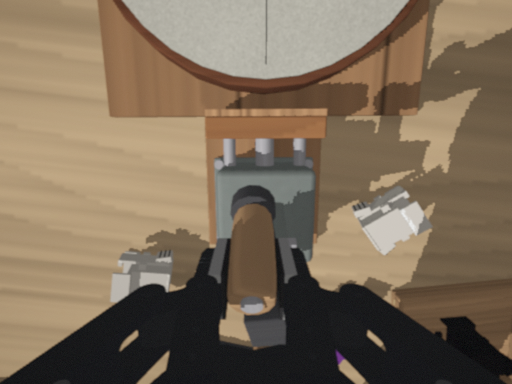

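```bash
python3 -m creep '[{"tx":3,"ty":18.2,"tz":-1.2,"rx":0,"ry":0,"rz":0,"hand":1},{"tx":-0.3,"ty":36.1,"tz":0.2,"rx":0,"ry":0,"rz":0,"hand":1},{"tx":-7.8,"ty":52.5,"tz":3.4,"rx":0,"ry":0,"rz":0,"hand":1},{"tx":-19,"ty":66.2,"tz":8.1,"rx":0,"ry":0,"rz":0,"hand":1},{"tx":-33,"ty":76.3,"tz":14.1,"rx":0,"ry":0,"rz":0,"hand":1},{"tx":-49,"ty":82.1,"tz":20.8,"rx":0,"ry":0,"rz":0,"hand":1},{"tx":-65.7,"ty":83.2,"tz":28,"rx":0,"ry":0,"rz":0,"hand":1},{"tx":-82.2,"ty":79.5,"tz":35,"rx":0,"ry":0,"rz":0,"hand":1}]';python3 chk.py
```

```text
clock: 28.3
position: [0.548, -0.1317, 0.1626]
tool_rot: [3.141, -0.089, 0.119]
force: [-1.5, 4.4, 12.0]
grip_width: 0.0227
[-0.0211 -0.0671  0.0591] 0.0703 -107.5 F nose [ 4.8  4.5 11. ] q [-0.55  0.76  1.08  1.93 -0.93  0.93 -0.46] 0.022710152195416212
```

```bash
python3 -m creep '[{"tx":-15.1,"ty":-8.2,"tz":6.4,"rx":0,"ry":0,"rz":0,"hand":1},{"tx":-27.7,"ty":-20.3,"tz":11.7,"rx":0,"ry":0,"rz":0,"hand":1},{"tx":-36.9,"ty":-35.5,"tz":15.7,"rx":0,"ry":0,"rz":0,"hand":1},{"tx":-42.3,"ty":-52.8,"tz":17.9,"rx":0,"ry":0,"rz":0,"hand":1},{"tx":-43.3,"ty":-71.1,"tz":18.4,"rx":0,"ry":0,"rz":0,"hand":1},{"tx":-39.9,"ty":-89,"tz":17,"rx":0,"ry":0,"rz":0,"hand":1},{"tx":-32.4,"ty":-105.3,"tz":13.8,"rx":0,"ry":0,"rz":0,"hand":1},{"tx":-21.3,"ty":-119,"tz":9,"rx":0,"ry":0,"rz":0,"hand":1}]';python3 chk.py; python3 - <<'E'
from h import *
p,E=grab("scene");cv2.imwrite("pics/s29.png",cv2.resize(p["pixels"][130:250,150:290],None,fx=5,fy=5,interpolation=cv2.INTER_CUBIC))
E
```

```text
clock: 29.1
position: [0.5128, -0.0145, 0.1512]
tool_rot: [-3.142, -0.086, 0.119]
force: [-5.1, -4.4, 7.5]
grip_width: 0.0226
[-0.0446  0.0535  0.0588] 0.0697 129.8 F nose [-1.4 -3.8  9.2] q [-0.83  0.74  1.12  2.07 -0.96  0.86 -0.61] 0.022622667845201696
```

View pics/s29.png

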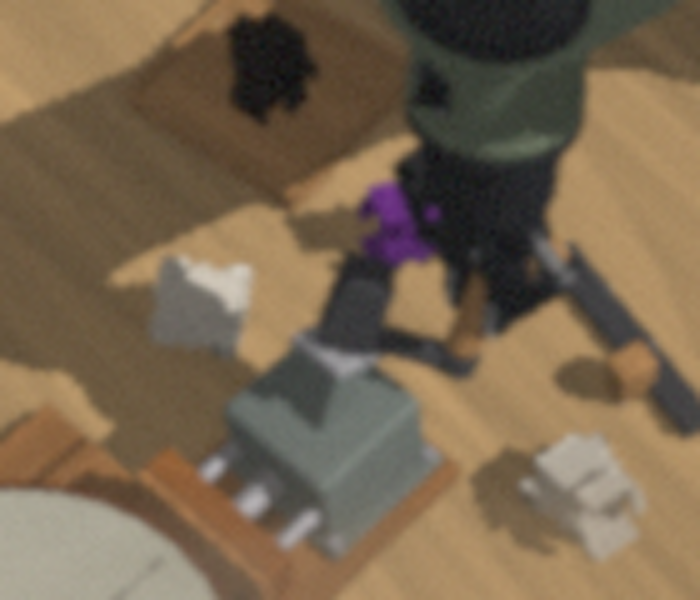

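```bash
python3 -m creep '[{"tx":14,"ty":-10.1,"tz":-6,"rx":0,"ry":0,"rz":0,"hand":1},{"tx":30,"ty":-15.9,"tz":-12.7,"rx":0,"ry":0,"rz":0,"hand":1},{"tx":46.8,"ty":-17,"tz":-19.9,"rx":0,"ry":0,"rz":0,"hand":1},{"tx":63.3,"ty":-13.4,"tz":-26.8,"rx":0,"ry":0,"rz":0,"hand":1},{"tx":78.3,"ty":-5.2,"tz":-33.2,"rx":0,"ry":0,"rz":0,"hand":1},{"tx":90.9,"ty":6.9,"tz":-38.6,"rx":0,"ry":0,"rz":0,"hand":1},{"tx":100.2,"ty":22.1,"tz":-42.5,"rx":0,"ry":0,"rz":0,"hand":1},{"tx":105.5,"ty":39.5,"tz":-44.8,"rx":0,"ry":0,"rz":0,"hand":1}]';python3 chk.py;python3 -m creep '[{"tx":1,"ty":18.2,"tz":-0.4,"rx":0,"ry":0,"rz":0,"hand":1},{"tx":-2.3,"ty":36.1,"tz":1,"rx":0,"ry":0,"rz":0,"hand":1},{"tx":-9.8,"ty":52.5,"tz":4.2,"rx":0,"ry":0,"rz":0,"hand":1},{"tx":-21,"ty":66.2,"tz":8.9,"rx":0,"ry":0,"rz":0,"hand":1},{"tx":-35,"ty":76.3,"tz":14.9,"rx":0,"ry":0,"rz":0,"hand":1}]';python3 chk.py; python3 wind2.py -64|head -10
```

```text
clock: 29.95
position: [0.621, -0.0413, 0.2064]
tool_rot: [-3.141, -0.091, 0.122]
force: [-0.4, 3.9, 7.8]
grip_width: 0.0226
[0.0732 0.0136 0.0587] 0.0744 10.6 F nose [3.7 3.9 6.8] q [-0.69  0.81  1.13  1.75 -0.88  1.07 -0.72] 0.022566885344024516
clock: 30.45
position: [0.5952, -0.1231, 0.1879]
tool_rot: [3.141, -0.09, 0.119]
force: [-2.0, 2.4, 5.6]
grip_width: 0.0227
[ 0.033  -0.0643  0.059 ] 0.0723 -62.8 F nose [1.2 2.6 5.7] q [-0.55  0.79  1.1   1.8  -0.89  1.02 -0.56] 0.02265963521791108
-64.0
1 -16.0 5.8 6.8
2 -32.7 6.9 13.9
3 -49.2 3.3 20.9
4 -64.3 -4.9 27.3
5 -76.9 -17.0 32.6
6 -86.2 -32.2 36.6
7 -91.5 -49.6 38.8
8 -92.5 -67.8 39.3
-184.0
```

```bash
python3 -m creep '[{"tx":-16,"ty":5.8,"tz":6.8,"rx":0,"ry":0,"rz":0,"hand":1},{"tx":-32.7,"ty":6.9,"tz":13.9,"rx":0,"ry":0,"rz":0,"hand":1},{"tx":-41,"ty":5.7,"tz":17.4,"rx":0,"ry":0,"rz":0,"hand":1}]';python3 chk.py
python3 - <<'E'
import numpy as np
r=70;g=np.radians(-101.5)
for f in(-106,-111,-116,-121,-126,-131,-136):
    f_=np.radians(f);c=r*(np.cos(f_)-np.cos(g));print(f,round(.9205*c,1),round(-r*(np.sin(f_)-np.sin(g)),1),round(-.3907*c,1))
E
```

```text
clock: 30.75
position: [0.5554, -0.1325, 0.1663]
tool_rot: [-3.141, -0.088, 0.119]
force: [-2.4, 2.0, 9.7]
grip_width: 0.0226
[-0.0129 -0.0688  0.059 ] 0.07 -100.7 F nose [2.6 2.2 9.6] q [-0.54  0.77  1.08  1.91 -0.92  0.95 -0.47] 0.022635300038595874
-106 -4.9 -1.3 2.1
-111 -10.2 -3.2 4.3
-116 -15.4 -5.7 6.5
-121 -20.3 -8.6 8.6
-126 -25.0 -12.0 10.6
-131 -29.4 -15.8 12.5
-136 -33.5 -20.0 14.2
```

```bash
python3 -m creep '[{"tx":-4.9,"ty":-1.3,"tz":2.1,"rx":0,"ry":0,"rz":0,"hand":1},{"tx":-10.2,"ty":-3.2,"tz":4.3,"rx":0,"ry":0,"rz":0,"hand":1},{"tx":-10.2,"ty":-3.2,"tz":4.3,"rx":0,"ry":0,"rz":0,"hand":1}]';python3 chk.py;python3 -m creep '[{"tx":-2.6,"ty":-1.2,"tz":1.1,"rx":0,"ry":0,"rz":0,"hand":1},{"tx":-5.2,"ty":-2.5,"tz":2.2,"rx":0,"ry":0,"rz":0,"hand":1},{"tx":-5.2,"ty":-2.5,"tz":2.2,"rx":0,"ry":0,"rz":0,"hand":1}]';python3 chk.py
```

```text
clock: 31.05
position: [0.546, -0.1303, 0.1614]
tool_rot: [3.142, -0.088, 0.119]
force: [-4.9, -1.7, 8.6]
grip_width: 0.0226
[-0.0233 -0.0655  0.059 ] 0.0695 -109.6 F nose [-0.4 -1.1  9.9] q [-0.55  0.76  1.08  1.94 -0.93  0.93 -0.46] 0.022607065756443057
clock: 31.35
position: [0.5411, -0.1285, 0.1589]
tool_rot: [3.141, -0.089, 0.119]
force: [-3.6, -1.5, 9.0]
grip_width: 0.0229
[-0.0286 -0.0631  0.0589] 0.0693 -114.4 F nose [ 0.9 -1.   9.7] q [-0.56  0.76  1.08  1.96 -0.93  0.92 -0.45] 0.022949638100603718
```

```bash
python3 -m creep '[{"tx":-4.9,"ty":-2.9,"tz":2.1,"rx":0,"ry":0,"rz":0,"hand":1},{"tx":-4.9,"ty":-2.9,"tz":2.1,"rx":0,"ry":0,"rz":0,"hand":1}]';python3 chk.py;python3 -m creep '[{"tx":-4.7,"ty":-3.4,"tz":2,"rx":0,"ry":0,"rz":0,"hand":1},{"tx":-4.7,"ty":-3.4,"tz":2,"rx":0,"ry":0,"rz":0,"hand":1}]';python3 chk.py
```

```text
clock: 31.55
position: [0.5359, -0.1261, 0.1563]
tool_rot: [3.141, -0.088, 0.119]
force: [-4.1, -1.4, 8.2]
grip_width: 0.0229
[-0.034  -0.0601  0.0589] 0.0691 -119.5 F nose [ 0.1 -0.9  9.2] q [-0.56  0.75  1.08  1.97 -0.94  0.91 -0.45] 0.02285870844704043
clock: 31.75
position: [0.5324, -0.1243, 0.1546]
tool_rot: [3.139, -0.091, 0.119]
force: [2.6, -6.0, 11.3]
grip_width: 0.0226
[-0.0377 -0.0579  0.059 ] 0.0691 -123.1 F nose [ 6.9 -6.3  9.1] q [-0.57  0.75  1.07  1.99 -0.94  0.89 -0.44] 0.022588640191018722
```

```bash
python3 -m creep '[{"tx":-4.4,"ty":-3.8,"tz":1.9,"rx":0,"ry":0,"rz":0,"hand":1},{"tx":-4.4,"ty":-3.8,"tz":1.9,"rx":0,"ry":0,"rz":0,"hand":1}]';python3 chk.py;python3 -m creep '[{"tx":-2,"ty":-2.1,"tz":0.9,"rx":0,"ry":0,"rz":0,"hand":1},{"tx":-2,"ty":-2.1,"tz":0.9,"rx":0,"ry":0,"rz":0,"hand":1},{"tx":-2,"ty":-2.1,"tz":0.9,"rx":0,"ry":0,"rz":0,"hand":1}]';python3 chk.py; python3 - <<'E'
from h import *
p,E=grab("wrist");cv2.imwrite("pics/w30.png",p["pixels"])
E
```

```text
clock: 31.95
position: [0.5295, -0.1227, 0.1534]
tool_rot: [3.135, -0.095, 0.118]
force: [10.8, -13.2, 15.1]
grip_width: 0.023
[-0.0407 -0.0558  0.0592] 0.0691 -126.1 F nose [ 15.1 -14.4   9. ] q [-0.58  0.75  1.08  2.   -0.95  0.88 -0.44] 0.023006129610362615
clock: 32.25
position: [0.5284, -0.1219, 0.153]
tool_rot: [3.133, -0.097, 0.118]
force: [14.9, -18.9, 18.1]
grip_width: 0.0226
[-0.0419 -0.0549  0.0593] 0.069 -127.4 F nose [ 19.5 -20.6  10.1] q [-0.58  0.74  1.08  2.   -0.95  0.87 -0.44] 0.02260838758723097
```

View pics/w30.png

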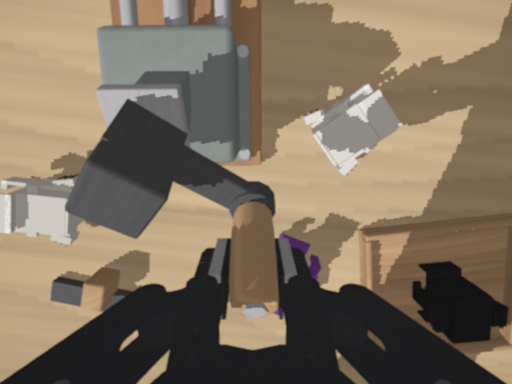

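```bash
python3 -m creep '[{"tx":4,"ty":3.7,"tz":-1.8,"rx":0,"ry":0,"rz":0,"hand":1},{"tx":4,"ty":3.7,"tz":-1.8,"rx":0,"ry":0,"rz":0,"hand":0.3},{"tx":4,"ty":3.7,"tz":-1.8,"rx":0,"ry":0,"rz":0,"hand":-0.3},{"tx":4,"ty":3.7,"tz":-1.8,"rx":0,"ry":0,"rz":0,"hand":-1},{"tx":4,"ty":3.7,"tz":-1.8,"rx":0,"ry":0,"rz":0,"hand":-1},{"tx":4,"ty":3.7,"tz":-1.8,"rx":0,"ry":0,"rz":0,"hand":-1}]';python3 chk.py; python3 -m creep '[{"tx":0,"ty":0,"tz":-20,"rx":0,"ry":0,"rz":0,"hand":-1},{"tx":0,"ty":0,"tz":-55,"rx":0,"ry":0,"rz":0,"hand":-1},{"tx":0,"ty":0,"tz":-100,"rx":0,"ry":0,"rz":0,"hand":-1},{"tx":0,"ty":0,"tz":-140,"rx":0,"ry":0,"rz":0,"hand":-1},{"tx":0,"ty":0,"tz":-140,"rx":0,"ry":0,"rz":0,"hand":-1},{"tx":0,"ty":0,"tz":-140,"rx":0,"ry":0,"rz":0,"hand":-1}]'; python3 - <<'E'
from h import *
p,E=grab("wrist");cv2.imwrite("pics/w31.png",p["pixels"]);np.save("E31.npy",E)
q,E2=grab("scene");cv2.imwrite("pics/s31.png",cv2.resize(q["pixels"][130:250,150:290],None,fx=5,fy=5,interpolation=cv2.INTER_CUBIC))
for ph in(-125,-128):
  for dh in (0,.006,.012): print(ph,dh,proj(p,E,[H(ph,.076+dh),H(0,.054+dh,0)]).round(1).tolist())
E
```

```text
clock: 32.9
position: [0.5287, -0.1209, 0.1523]
tool_rot: [3.142, -0.088, 0.12]
force: [1.4, 0.3, -0.5]
grip_width: 0.0848
[-0.0417 -0.0541  0.0584] 0.0683 -127.6 F nose [ 1.   0.1 -1.1] q [-0.57  0.75  1.07  2.   -0.94  0.89 -0.44] 0.08484974554660392
clock: 33.5
position: [0.5167, -0.1222, 0.2921]
tool_rot: [-3.141, -0.089, 0.12]
force: [-0.6, -0.2, 0.1]
grip_width: 0.0857
-125 0 [[256.1, 201.9], [187.9, 148.9]]
-125 0.006 [[256.2, 206.5], [186.7, 152.8]]
-125 0.012 [[256.3, 211.4], [185.5, 156.8]]
-128 0 [[253.6, 204.4], [187.9, 148.9]]
-128 0.006 [[253.6, 209.1], [186.7, 152.8]]
-128 0.012 [[253.7, 213.9], [185.5, 156.8]]
```

View pics/w31.png

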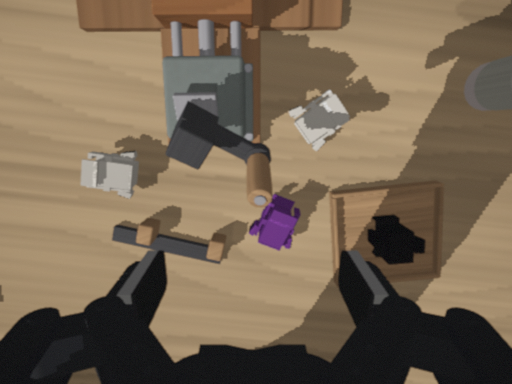

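View pics/s31.png

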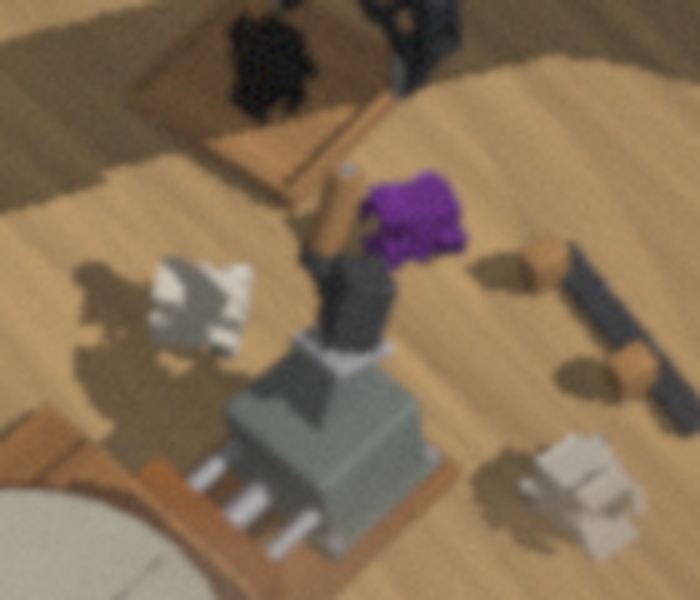

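```bash
python3 - <<'E'
from h import *
im=cv2.imread("pics/w31.png");E=np.load("E31.npy")
p,_=grab("wrist")
f=6;b=(150,70,280,215)
a=cv2.resize(im[b[1]:b[3],b[0]:b[2]],None,fx=4,fy=4,interpolation=cv2.INTER_CUBIC)
a=np.clip(a.astype(float)*1.6,0,255).astype(np.uint8)
phi=-121
for dh,col in ((0,(0,255,0)),(.008,(0,0,255))):
    c,s=np.cos(np.radians(phi)),np.sin(np.radians(phi));Q=[]
    for z in(.054,.004):
        X=np.array([[ (x*c-y*s)/1000,(x*s+y*c)/1000,z+dh] for x,y in((16,16),(-16,16),(-16,-16),(16,-16))])
        u=((proj(p,E,NO+X@N.T)-b[:2])*4).astype(int);cv2.polylines(a,[u.reshape(-1,1,2)],True,col,1)
cv2.imwrite("pics/w31o.png",a)
E
```

```text
(no output)
```

View pics/w31o.png

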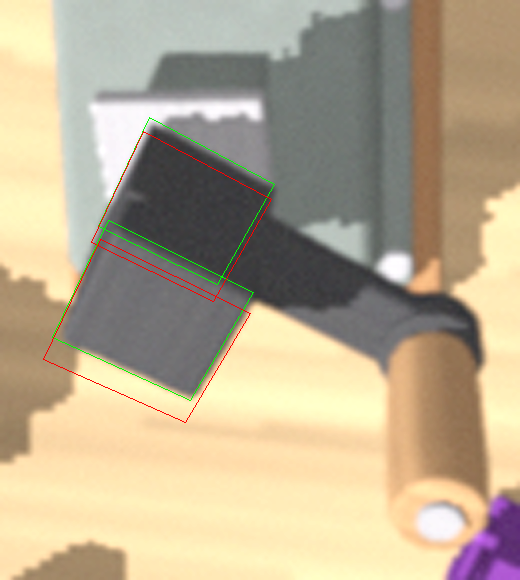

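```bash
python3 -m creep '[{"tx":10,"ty":-20,"tz":-30,"rx":0,"ry":0,"rz":0,"hand":-1},{"tx":30,"ty":-40,"tz":-50,"rx":0,"ry":0,"rz":0,"hand":-1},{"tx":60,"ty":-50,"tz":-50,"rx":0,"ry":0,"rz":0,"hand":-1},{"tx":60,"ty":-50,"tz":-50,"rx":0,"ry":0,"rz":0,"hand":-1},{"tx":60,"ty":-50,"tz":-50,"rx":0,"ry":0,"rz":0,"hand":-1}]'; python3 - <<'E'
from h import *
p,E=grab("wrist");show("w32",p,(120,0,420,225),2.6)
s=bot.observe();print(s["force"],s["clock"])
G=bot.observe()
q,E2=grab("side");show("s32",q,(220,180,340,330),4)
E
```

```text
clock: 34.15
position: [0.5654, -0.0664, 0.346]
tool_rot: [3.141, -0.087, 0.12]
force: [-0.3, -1.1, 0.0]
grip_width: 0.0854
[-0.47318919  0.69926788  0.69980611] 34.2
```

View pics/w32.png

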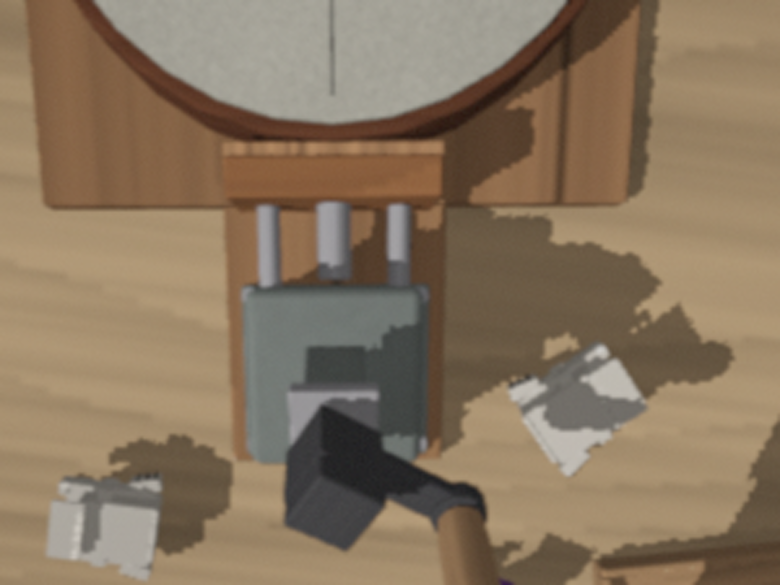

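View pics/s32.png

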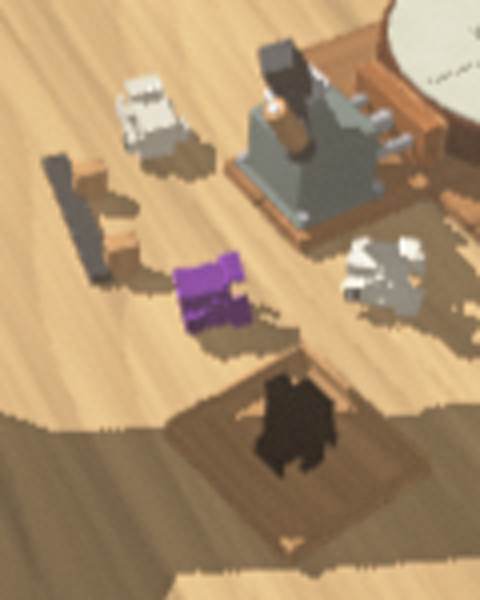

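The wrist view shows the jaw's cork face touching the guitar body at about crop (333,140). The side view shows the crank on the shaft and the black cover upright in the tray. The arm is clear of everything, so I hand the job in.

```bash
python3 -c "
from workcell import bot
print(bot.job_done())"
```

```text
the job is handed in; nothing more can be done
None
```

I lifted the black cover off and stood it in the tray. Then I pushed the crank onto the shaft, wound it about two turns clockwise until it stalled, and let go. I handed the job in at 34 s; no verdict was reported.

**Last checks:**
- **Jaw:** the wrist picture shows no gap between the jaw and the guitar body. The crank stalled at about 28 N at the handle after roughly 740° of turning. With the shaft's starting angle of about 12°, that comes to about 13 rad.
- **Crank:** the projected outline of a fully seated hub lies on the picture of the hub; one raised 8 mm does not.
- **Cover:** it stands upright near the middle of the tray.
- **Arm:** it is clear of everything, with a force reading of about 1 N. The clamp and the look-alikes seem to be where they were. I did not re-check the glue bottle, tin or clamping block, but the arm only worked above or away from them.

**What failed or disagreed:**
- **First winding grip:** it ran into joint limits after about 120°, with the tool about 12 mm high and 2.5° off its set angle. I let go, took the handle again with the tool nearly upright, and finished from there.
- **Turning centre:** the handle's path ran about 2 to 4 mm outside my estimate on the far side, so I moved the winding path 2 mm that way.
- **Shaft angle:** the shaft was not at zero under the cover, so I turned the crank to match before pushing it on.

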